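Seat a pin in the drilling jig and throw its toggle clamp

TASK

The steel pin in the drilling jig is not home: push it along its groove until its end is flush against the end stop. Then press the raised handle of the toggle clamp down past its centre until it snaps over and stays locked on its stop, with the pin still home. Press gently, never harder than 25 N, and leave the things beside the jig where they are.

Things in the scene. Friction and masses are not known exactly. Their poses are not given: they have to be found in the camera images.
- jig: Drilling jig fixed to the counter: grey base plate 210 (x) x 150 (y) x 12 mm; origin at the centre of its underside, on the counter, z up. On it: a dark nest block with the pin's groove, and a toggle clamp amidships (foot and cheeks x -25 to +25, y -22 to +22 mm), its handle reaching toward -x, its arm toward +x over the groove.
- groove_mouth (a point): Open end of the groove between two steel rails 6 mm high, 12 mm apart, on the groove floor (jig x 65, y -30, z 30 mm). The rails run 40 mm toward +y from here to the end stop; toward -y the nest block, 42 mm wide, goes on flat and open for 45 mm. The open clamp's raised arm (16 mm wide, jig y = 0, x up to 65) reaches up to 140 mm above the counter.
- clamp_place (a point): Point on the plate's top (jig x -8, y 0, z 12 mm) under the handle's hinge, which is parallel to jig y and lies 57 mm above it plus the packing under the clamp: 0 to 10 mm, different each time and not measured. So handle heights are uncertain by 10 mm. The clamp locks only in the last 3 mm of travel, then stands on a hard stop: end the press by force, not by position.
- handle (a joint): Handle angle, rad: 0 = raised 42 degrees above level, growing as pressed down; dead centre 0.685, locked on its hard stop at 0.735 (level; grip's top 9 mm above the hinge). A round bar, rubber grip 18 mm thick, end 113 mm from the hinge. Pressed down 55 to 60 mm from the hinge resistance peaks near 8 N halfway, fades to nothing at dead centre; then a spring snaps it home, away from the pusher.
- end_stop: Steel block 34 x 12 x 16 mm fixed across the far (+y) end of the groove. Origin: centre line of the groove, on the face the pin must touch, at the height of the groove floor (jig x = 65, y = 10, z = 30 mm). Its axes are the jig's; the face looks toward -y.
- steel_pin: Plain turned steel pin, 9 mm diameter, 62 mm long along its own y, 30 g. It lies loose in the groove along y, some 10 to 22 mm short of the end stop, its tail beyond the rails. Origin: midway along it, on its underside. Home: its centre is 31 mm from the stop's face.
- flux_tin: Bystander: round open tin 46 mm across, 16 mm high, loose on the counter; origin at the centre of its underside.
- tape_roll: Bystander: roll of black tape lying flat, 58 mm across, 19 mm high, loose; origin at the centre of its underside.
- hex_driver: Bystander: small hex driver, 95 mm long, 12 mm thick, loose; origin under its middle.

How it is judged (in metres and radians):
On the way, in this order (a step that is already met when the one before it is completed fails the run):
1. the pin is home against the end stop (gap under 2 mm) while the clamp is still open (y of steel_pin in the frame of end_stop above -0.033 m and value of joint handle below 0.3 rad), for 0.2 s.
2. the handle has snapped past its centre (value of joint handle above 0.715 rad), for 0.2 s.
At the end, for the whole second after the job is handed in: The handle is locked past its centre (joint over 0.715 rad), and the pin lies at rest in the groove, its end within 2 mm of the end stop, within 4 mm sideways, 3 mm in height and 0.12 rad of the groove (value of joint handle above 0.715 rad and y of steel_pin in the frame of end_stop above -0.033 m and x of steel_pin in the frame of end_stop between -0.004 and 0.004 m and z of steel_pin in the frame of end_stop between -0.003 and 0.003 m and angle between the y axis of steel_pin and the y axis of end_stop, either way round below 0.12 rad and linear speed of steel_pin below 0.02 m/s); the robot touches nothing.
It fails at once if the robot presses on the jig or its clamp with more than 25 N (contact force between any of the fingers, the arm and jig above 25 N).
It fails at once if the pin is driven against the end stop with more than 25 N (contact force between steel_pin and end_stop above 25 N).
It fails at once if a bystander is moved more than 15 mm (distance of any of flux_tin, tape_roll, hex_driver from where it was at the start of the episode above 0.015 m).
It also fails if it takes over 64 s, if anything falls off the work surface, if the arm or the gripper's body presses on something with over 40 N, if the wrist force passes 120 N, or if a joint passes its speed limit or range.

ROBOT

A 6-joint arm with a two-finger parallel gripper is mounted at the origin on the work surface; the furniture and walls round the work are solid. World frame = base frame: x ahead of the robot, y to its left, z up, the work surface at z = 0. Lengths are in m, angles in degrees, forces in N, time in s.
With the tool pointing down it reaches from about 0.4 to 0.825 m from the base axis. Payload 7 kg.
Tool frame: the origin (TCP) lies on the centre line of the jaws, within the pads' length; the fingertips stand 17 mm ahead of it and the grasp point (between the pads) lies 2 mm behind it; y points along the fingers, z is the direction in which the jaws open and shut, and the axes are right-handed (so a half turn about y gives the same grasp; the last joint's range is limited). The gripper opens to 88 mm and grips with 3 to 60 N. Pads are 19 mm wide; open, the fingers measure 130 mm over their backs; the gripper's body (78 mm by 193 mm) begins 47 mm behind the grasp point.
Start: joints at [80.793, 20.546, 0.682, 0, -70.136, -16.507], TCP at [0.293, 0.608, 0.244] pointing down, gripper open.
Joint ranges: [-176.03, 176.03], [-82.01, 121.73], [-58.28, 71.71], [-173.87, 95.51], [-174.79, -0.11], [-173.66, 173.66]. Speed limits (degrees/s): [136.94, 136.94, 172.46, 180, 180, 180].

INTERFACE

Orientations are given as [roll, pitch, yaw] about the fixed x, y, z axes, in that order (R = Rz(yaw) Ry(pitch) Rx(roll)).
In Python, from plant import r, capture, camera_info gives the robot as it stands. The module is installed in compiled form; this text tells all that it offers.
- The arm moves only by the tool apply_moves, never from a script. Its argument "deltas" is a list of rows, each an object of numbers: "tx", "ty", "tz": the shift along the tool's x, y, z in m; "turn": the turn about the tool's y in rad; "gripper": the finger opening in m, from 0 to 0.0876. A call has 1 to 5 rows; each row is the pose to reach, as a shift and turn from the pose commanded when the call began, along the tool's axes at that moment; what a row does not reach only later rows make up. A row lasts 1/10 s, in which the tool goes at most 50 mm and 8.59 degrees, less where a joint would pass 70% of its speed; a pose out of reach is approached as far as the arm can. A call with a gripper value outside its range is refused whole. The fingers move at their own pace and stop on an object; "newtons" is the grip in N (left out, the last holds). Time passes only in rows, so rows that repeat a pose let the fingers close. It gives the time, the measured TCP pose, the force and the opening at its end, in the units of the state.
- r.get_state(): the state, without advancing time (a new reading comes with each control period).
- capture(name): name is "scene" or "side" or "wrist"; returns (picture, depth): 384x512x3 uint8, red, green, blue; 384x512 float32, m along the optical axis (not along the pixel's ray), 0 where there is no reading.
- camera_info(name): a dict with "K" (3x3 intrinsics, pixels), "k1" (the pictures are not rectified: a ray, as slopes to the right and down, at radius r is drawn at 1 + k1 r^2 times it, then the intrinsics apply), "eye" and "orientation" of the camera in the world; the wrist camera has in their place "tool_from_camera" (4x4, takes a point from camera to tool coordinates, whose origin is the TCP and whose axes are the tool frame's). Camera axes: x right, y up, looking along -z (the intrinsics and any distortion apply to the point x, -y, -z); pixel columns grow to the right and rows downward; lengths in m; the calibration is good to about 2 mm. A picture is of the moment at which its call begins: read the wrist's pose just before it. camera_info takes no time and is no camera call.
- r.close_job(): hands the job in, once; it reports no verdict.
The state is a dict: "time_s": time; "joints": joint angles; "qd": joint speeds; "joint_torque": joint torques, N m; "tcp_pos": TCP position; "eef_rot": TCP orientation; "contact_force": force on the tool from outside, world axes, zero at the start; "moment": the same for the moment, N m; "gripper_width": finger opening in m.
Only numpy, scipy, OpenCV 4.12 (cv2) and the standard library are available. Lean on these libraries where they do the work, as an engineer would, in place of code of your own. Each camera call takes 0.05 s, during which the arm holds its last target.

## Working session

There is one attempt and no reset: what is moved stays moved. The work goes in short steps, Python scripts to look and compute and a tool call to move; the robot and the scene stay as the last step left them, time stands still between calls to the robot, and variables do not carry over. Pictures are saved under pics/ and viewed, and the job is handed in when it is done.

Besides the shell and the picture viewer there is one more tool, called after "Call:" as name(argument=value, ...) on one line, values as JSON. apply_moves: Moves the arm, as the interface text tells. Its arguments: {"type":"object","properties":{"deltas":{"type":"array","items":{"type":"object","properties":{"tx":{"type":"number"},"ty":{"type":"number"},"tz":{"type":"number"},"turn":{"type":"number"},"gripper":{"type":"number"}}}},"newtons":{"type":"number"}},"required":["deltas"]}

```bash
mkdir -p pics; python3 - <<'E'
from plant import r,capture,camera_info
import cv2,numpy as np
s=r.get_state();print(s)
for n in("scene","side","wrist"):
    p,d=capture(n);cv2.imwrite(f"pics/{n}0.png",p[:,:,::-1]);np.savez(f"pics/{n}0.npz",p=p,d=d)
    print(n,camera_info(n))
E
```

```text
{'time_s': 0.0, 'joints': array([ 8.07923291e+01,  2.05908304e+01,  6.32444009e-01, -2.06097592e-02,
       -7.01351759e+01, -1.65068960e+01]), 'qd': array([-0.0664733 , -0.00481242, -0.0094775 , -0.01112628, -0.04443541,
        0.01439705]), 'joint_torque': array([-1.01523074e-03, -5.82722890e+01,  2.93060213e+01,  6.99709520e+00,
        6.92052490e-03, -1.62214396e-04]), 'tcp_pos': array([0.29269208, 0.60771713, 0.24261785]), 'eef_rot': array([-8.99047886e+01,  8.01068189e-03,  1.54278421e+02]), 'contact_force': array([-0.21899552, -0.75620344,  0.16533333]), 'moment': array([ 0.03596975, -0.01921438,  0.03053309]), 'gripper_width': 0.08757460777402923}
scene {'K': array([[406.19116938,   0.        , 255.65562302],
       [  0.        , 406.19116938, 186.3334542 ],
       [  0.        ,   0.        ,   1.        ]]), 'k1': -0.07504911993172064, 'eye': array([0.14082173, 0.37851024, 0.7123599 ]), 'orientation': array([ 4.45178865e+01, -3.69152154e-02, -1.41452234e+02])}
side {'K': array([[457.90920721,   0.        , 262.58415803],
       [  0.        , 457.90920721, 189.37865125],
       [  0.        ,   0.        ,   1.        ]]), 'k1': 0.05667811868067513, 'eye': array([-0.19879545, -0.09434142,  1.07001976]), 'orientation': array([ 35.80104697,  -0.24082048, -88.41426615])}
wrist {'K': array([[282.85344579,   0.        , 249.26248562],
       [  0.        , 282.85344579, 190.08204807],
       [  0.        ,   0.        ,   1.        ]]), 'k1': -0.061882975051115015, 'tool_from_camera': array([[ 8.34326766e-04, -9.52105882e-01, -3.05767384e-01,
        -8.35265242e-02],
       [ 1.36931429e-03,  3.05768292e-01, -9.52104971e-01,
        -1.41801954e-01],
       [ 9.99998714e-01,  3.75675014e-04,  1.55884286e-03,
         1.52007166e-04],
       [ 0.00000000e+00,  0.00000000e+00,  0.00000000e+00,
         1.00000000e+00]])}
```

View pics/scene0.png

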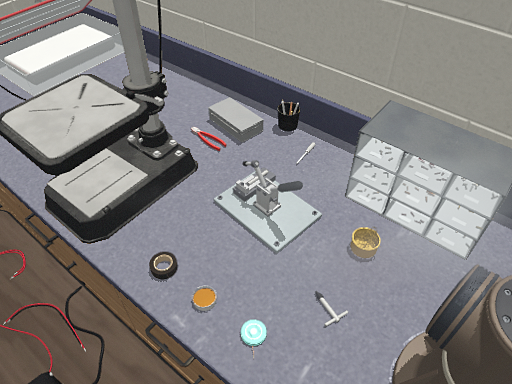

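View pics/side0.png

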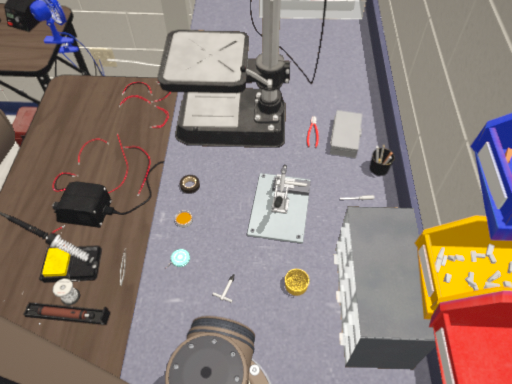

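View pics/wrist0.png

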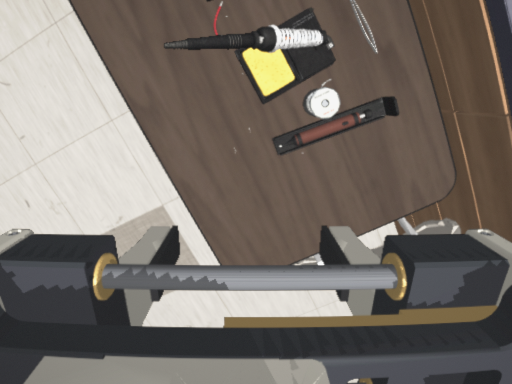

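The plate shows at about (267,208) in the scene view and (280,207) in the side view, with the handle pointing towards the robot. I'll enlarge both.

```bash
cat > h.py <<'E'
import numpy as np,cv2
from scipy.spatial.transform import Rotation as Rn
from plant import r,capture,camera_info
def Rm(rpy): return Rn.from_euler('xyz',rpy,degrees=True).as_matrix()
def cam(n,st=None):
    c=camera_info(n)
    if n=='wrist':
        T=np.eye(4);T[:3,:3]=Rm(st['eef_rot']);T[:3,3]=st['tcp_pos'];M=T@c['tool_from_camera'];return c,M[:3,:3],M[:3,3]
    return c,Rm(c['orientation']),np.array(c['eye'])
def ray(C,uv):
    c,R,e=C;K=c['K'];k=c['k1']
    uv=np.atleast_2d(np.array(uv,float))
    q=cv2.undistortPoints(uv[:,None,:],K,np.array([k,0,0,0,0.]))[:,0]
    d=np.c_[q[:,0],-q[:,1],-np.ones(len(q))]@R.T
    return e,d
def onz(C,uv,z):
    e,d=ray(C,uv);return e+d*((z-e[2])/d[:,2])[:,None]
def tri(C1,uv1,C2,uv2):
    e1,d1=ray(C1,uv1);e2,d2=ray(C2,uv2);d1=d1[0]/np.linalg.norm(d1[0]);d2=d2[0]/np.linalg.norm(d2[0])
    A=np.c_[d1,-d2];t=np.linalg.lstsq(A,e2-e1,rcond=None)[0]
    a=e1+t[0]*d1;b=e2+t[1]*d2;return (a+b)/2,np.linalg.norm(a-b)
def proj(C,P):
    c,R,e=C;P=np.atleast_2d(P);q=(P-e)@R;x=q[:,0]/-q[:,2];y=-q[:,1]/-q[:,2];r2=x*x+y*y;f=1+c['k1']*r2
    return np.c_[c['K'][0,0]*x*f+c['K'][0,2],c['K'][1,1]*y*f+c['K'][1,2]]
def cloud(C,d,u0,u1,v0,v1):
    vv,uu=np.mgrid[v0:v1,u0:u1];uv=np.c_[uu.ravel(),vv.ravel()];e,dr=ray(C,uv)
    return uv,e+dr*d[vv,uu].ravel()[:,None],d[vv,uu].ravel()>0
def big(p,u0,u1,v0,v1,k,fn):
    b=cv2.resize(p[v0:v1,u0:u1],None,fx=k,fy=k,interpolation=cv2.INTER_CUBIC);cv2.imwrite(fn,b[:,:,::-1])
E
python3 - <<'E'
from h import *
s=np.load('pics/scene0.npz');big(s['p'],205,330,145,255,6,'pics/scb.png')
s=np.load('pics/side0.npz');big(s['p'],240,320,155,250,6,'pics/sib.png')
E
```

```text
(no output)
```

View pics/scb.png

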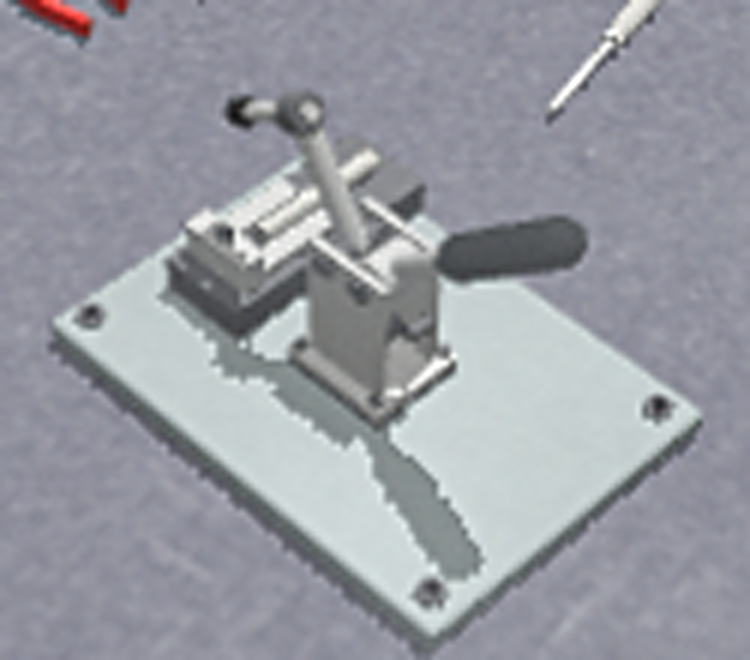

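View pics/sib.png

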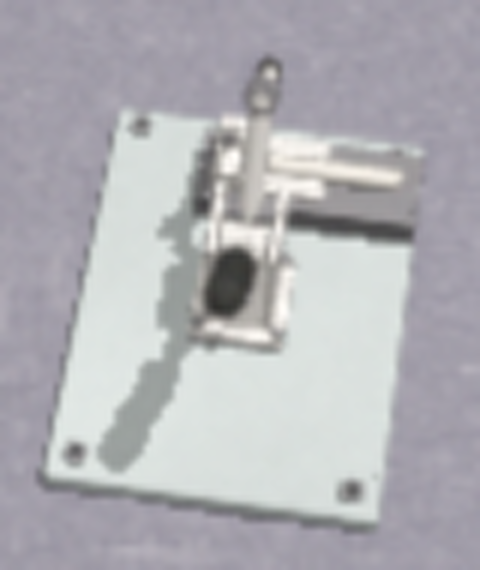

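The end stop is on the left of the jig (world +y) and the pin's tail lies on the right. Next I'll measure the plate corners and the hole, stop, handle and pin points.

```bash
python3 - <<'E'
from h import *
np.set_printoptions(precision=4,suppress=True)
SC=cam('scene');SI=cam('side')
f=lambda l,u0,v0:[(x/6+u0-.4,y/6+v0-.4) for x,y in l]
a=f([(52,322),(430,632),(700,415)],205,145); P=onz(SC,a,.012)
b=f([(122,112),(425,150),(378,520),(45,475)],240,155); Q=onz(SI,b,.012)
print(P);print(Q)
for X in(P[1]-P[0],P[2]-P[1],Q[1]-Q[0],Q[2]-Q[1],Q[3]-Q[2],Q[0]-Q[3]):print(np.linalg.norm(X),np.degrees(np.arctan2(X[1],X[0])))
print('ctr',(P[0]+P[2])/2,Q.mean(0))
# depth of scene
for n,C,box in(('scene',SC,(205,330,145,255)),('side',SI,(240,320,155,250))):
    d=np.load(f'pics/{n}0.npz')['d'];uv,X,ok=cloud(C,d,*box);print(n,ok.mean(),np.percentile(X[ok,2],[1,20,50,80,95,99.5]))
# pin ends in both views
g=lambda q,w:(f([q],205,145),f([w],240,155))
for nm,q,w in(('pin tail',(378,155),(402,178)),('pin head',(255,232),(270,168)),('handle tip',(588,243),(0,0)),('arm top',(300,110),(265,75))):
    A,B=g(q,w);print(nm,tri(SC,A,SI,B), onz(SC,A,.0345),onz(SI,B,.0345))
E
```

```text
[[ 0.623  -0.0674  0.012 ]
 [ 0.4191 -0.0409  0.012 ]
 [ 0.3986 -0.185   0.012 ]]
[[ 0.6219 -0.0683  0.012 ]
 [ 0.6033 -0.2151  0.012 ]
 [ 0.3991 -0.1876  0.012 ]
 [ 0.4173 -0.0405  0.012 ]]
0.2056314617703095 172.59678134213362
0.14553145324615263 -98.1163171454718
0.14793948061247247 -97.25505554552224
0.2060386042050471 172.33664275024995
0.14820756759423792 82.92668034707584
0.2065107633786814 -7.7365990064345045
ctr [ 0.5108 -0.1262  0.012 ] [ 0.5104 -0.1279  0.012 ]
scene 0.9970181818181818 [-0.0037 -0.0015  0.0001  0.0115  0.0524  0.1388]
side 0.9964473684210526 [-0.0041 -0.0004  0.0034  0.0138  0.0423  0.1426]
pin tail (array([ 0.5653, -0.2006,  0.0387]), np.float64(0.001664702391459813)) [[ 0.567  -0.2037  0.0345]] [[ 0.5694 -0.2012  0.0345]]
pin head (array([ 0.5779, -0.1398,  0.0314]), np.float64(0.0035214566919228615)) [[ 0.5779 -0.1384  0.0345]] [[ 0.5734 -0.1394  0.0345]]
handle tip (array([ 0.3902, -0.019 ,  0.3008]), np.float64(0.09237971507382807)) [[ 0.4721 -0.215   0.0345]] [[ 0.6722 -0.0068  0.0345]]
arm top (array([ 0.5538, -0.1328,  0.1217]), np.float64(0.008832292359114745)) [[ 0.6087 -0.2051  0.0345]] [[ 0.6291 -0.137   0.0345]]
```

```bash
python3 - <<'E'
from h import *
np.set_printoptions(precision=3,suppress=True)
X=[]
for n in('scene','side'):
    d=np.load(f'pics/{n}0.npz')['d'];_,P,ok=cloud(cam(n),d,0,512,0,384);X.append(P[ok])
X=np.vstack(X);m=(X[:,2]>.05)&(X[:,2]<.6);X=X[m]
# height map 5cm cells
print('cols y',np.arange(.5,-.5,-.05))
for x in np.arange(.2,.95,.05):
    row=[]
    for y in np.arange(.5,-.5,-.05):
        k=(abs(X[:,0]-x)<.025)&(abs(X[:,1]-y)<.025);row.append('%4.2f'%np.percentile(X[k,2],98) if k.sum()>3 else ' .  ')
    print('%.2f'%x,' '.join(row))
# arm/handle points in jig frame
th=np.radians(-7.6);c=np.array([.5106,-.127]);J=np.array([[np.cos(th),np.sin(th)],[-np.sin(th),np.cos(th)]])
Y=(X[:,:2]-c)@J.T
k=(abs(Y[:,0])<.13)&(abs(Y[:,1])<.03)&(X[:,2]>.09);o=np.c_[Y[k],X[k,2:]]*1000
o=o[np.argsort(o[:,0])];print(len(o));print(o[::max(1,len(o)//45)].round(0))
def W(x,y):return J.T@[x,y]+c
print('mouth',W(.065,-.03),'stop',W(.065,.01),'pre',W(.065,-.1))
E
```

```text
cols y [ 0.5   0.45  0.4   0.35  0.3   0.25  0.2   0.15  0.1   0.05  0.   -0.05
 -0.1  -0.15 -0.2  -0.25 -0.3  -0.35 -0.4  -0.45]
0.20  .    .    .    .    .    .    .    .    .    .    .    .    .    .    .   0.20 0.20 0.20 0.20  .  
0.25  .    .    .    .    .    .    .    .    .    .    .    .    .    .    .   0.20 0.20 0.20 0.20  .  
0.30  .    .    .    .    .    .    .    .    .    .    .    .    .    .    .   0.20 0.20 0.20 0.20 0.32
0.35  .    .    .    .    .    .    .    .    .    .    .    .    .    .    .   0.20 0.20 0.20 0.20 0.39
0.40  .    .    .    .    .    .    .    .    .    .    .    .   0.15  .    .   0.20 0.20 0.20 0.20 0.10
0.45  .    .    .    .    .    .    .    .    .    .    .    .   0.15 0.13  .    .    .    .    .   0.10
0.50  .    .    .    .    .    .    .    .    .    .    .    .   0.10 0.09  .    .    .    .    .   0.10
0.55  .    .    .    .    .    .    .    .    .    .    .    .   0.12 0.13  .    .    .    .    .   0.10
0.60  .    .    .    .    .    .    .    .    .    .    .    .    .   0.11  .    .    .    .    .   0.10
0.65  .    .    .    .   
[... 836 characters left out ...]
 143.]
 [-72.   6. 140.]
 [-68.   7. 121.]
 [-66.   6. 132.]
 [-64.   9. 124.]
 [-62.   5. 131.]
 [-59.   5. 109.]
 [-56.   8. 109.]
 [-54.   7. 121.]
 [-51.  10. 115.]
 [-48.   9. 107.]
 [-46.   9. 105.]
 [-43.   4. 115.]
 [-40.  -0. 112.]
 [-35.  -2. 108.]
 [-22.   1.  91.]
 [ 20.   3.  95.]
 [ 22.  -3.  96.]
 [ 24.   6.  92.]
 [ 26.  -5. 101.]
 [ 27.   4. 102.]
 [ 29.  -1. 109.]
 [ 30.   2. 106.]
 [ 33.  -3. 110.]
 [ 34.   2. 111.]
 [ 34.   4. 102.]
 [ 35.   3. 118.]
 [ 37.  -7. 119.]
 [ 38.   3. 107.]
 [ 39.   3. 127.]
 [ 43.   2. 124.]
 [ 45.   3. 120.]
 [ 57.  -2. 109.]
 [ 66.  -1.  95.]
 [ 69.   2.  93.]
 [ 72.  -1. 103.]]
mouth [ 0.571 -0.165] stop [ 0.576 -0.126] pre [ 0.562 -0.235]
```

Call:
apply_moves(deltas=[{"tx":-0.03,"tz":0.032,"gripper":0.0},{"tx":-0.06,"tz":0.064,"gripper":0.0},{"tx":-0.09,"tz":0.096,"gripper":0.0},{"tx":-0.12,"tz":0.128,"gripper":0.0},{"tx":-0.15,"tz":0.16,"gripper":0.0}], newtons=20)

```text
invalid input at $.deltas[0]: expected keys tx, ty, tz, turn, gripper
```

Call:
apply_moves(deltas=[{"tx":-0.03,"ty":0,"tz":0.032,"turn":0,"gripper":0.0},{"tx":-0.06,"ty":0,"tz":0.064,"turn":0,"gripper":0.0},{"tx":-0.09,"ty":0,"tz":0.096,"turn":0,"gripper":0.0},{"tx":-0.12,"ty":0,"tz":0.128,"turn":0,"gripper":0.0},{"tx":-0.15,"ty":0,"tz":0.16,"turn":0,"gripper":0.0}], newtons=20)

```text
time_s: 0.65
tcp_pos: [0.3588, 0.3971, 0.2434]
eef_rot: [-90.0, -0.0, 154.3]
contact_force: [0.4, 0.2, 0.7]
gripper_width: 0.053
```

Call:
apply_moves(deltas=[{"tx":-0.03,"ty":0,"tz":0.032,"turn":0,"gripper":0.0},{"tx":-0.06,"ty":0,"tz":0.064,"turn":0,"gripper":0.0},{"tx":-0.09,"ty":0,"tz":0.096,"turn":0,"gripper":0.0},{"tx":-0.12,"ty":0,"tz":0.128,"turn":0,"gripper":0.0},{"tx":-0.15,"ty":0,"tz":0.16,"turn":0,"gripper":0.0}])

```text
time_s: 1.15
tcp_pos: [0.4243, 0.1879, 0.2437]
eef_rot: [-90.0, 0.0, 154.3]
contact_force: [0.5, 0.3, -0.2]
gripper_width: 0.0132
```

Call:
apply_moves(deltas=[{"tx":-0.03,"ty":0,"tz":0.032,"turn":0.13,"gripper":0.0},{"tx":-0.06,"ty":0,"tz":0.064,"turn":0.26,"gripper":0.0},{"tx":-0.09,"ty":0,"tz":0.096,"turn":0.39,"gripper":0.0},{"tx":-0.12,"ty":0,"tz":0.128,"turn":0.52,"gripper":0.0},{"tx":-0.15,"ty":0,"tz":0.16,"turn":0.65,"gripper":0.0}])

```text
time_s: 1.65
tcp_pos: [0.4901, -0.0214, 0.2437]
eef_rot: [-90.0, -0.0, 116.7]
contact_force: [0.7, 1.0, -0.2]
gripper_width: 0.0005
```

Call:
apply_moves(deltas=[{"tx":-0.045,"ty":0,"tz":0.007,"turn":0.12,"gripper":0.0},{"tx":-0.09,"ty":0,"tz":0.014,"turn":0.24,"gripper":0.0},{"tx":-0.135,"ty":0,"tz":0.02,"turn":0.36,"gripper":0.0},{"tx":-0.18,"ty":0,"tz":0.027,"turn":0.48,"gripper":0.0},{"tx":-0.223,"ty":0,"tz":0.033,"turn":0.6,"gripper":0.0}])

```text
time_s: 2.15
tcp_pos: [0.5622, -0.2353, 0.2433]
eef_rot: [-90.0, -0.0, 82.4]
contact_force: [0.2, 0.9, 0.0]
gripper_width: 0.0006
```

Call:
apply_moves(deltas=[{"tx":0,"ty":0,"tz":0,"turn":0,"gripper":0.0},{"tx":0,"ty":0,"tz":0,"turn":0,"gripper":0.0},{"tx":0,"ty":0,"tz":0,"turn":0,"gripper":0.0}])

```text
time_s: 2.45
tcp_pos: [0.5617, -0.2327, 0.2433]
eef_rot: [-90.0, -0.0, 82.7]
contact_force: [-0.8, 1.2, 0.3]
gripper_width: 0.0004
```

```bash
python3 - <<'E'
from h import *
s=r.get_state();print(s)
p,d=capture('wrist');np.savez('pics/w1.npz',p=p,d=d,pos=s['tcp_pos'],rot=s['eef_rot']);cv2.imwrite('pics/w1.png',p[:,:,::-1])
big(p,150,350,0,150,4,'pics/w1b.png')
E
```

```text
{'time_s': 2.45, 'joints': array([-4.12707128e+00,  1.43228067e+01, -8.16026132e+00, -1.63382893e-02,
       -6.75481073e+01, -3.15346843e+00]), 'qd': array([ 1.00258237, -0.86523855, -0.19349766,  0.0830654 ,  0.11249068,
       -0.09364466]), 'joint_torque': array([-8.24949481e-01, -4.83190835e+01,  2.89155775e+01,  6.89136788e+00,
        3.60614480e-02, -6.03143242e-03]), 'tcp_pos': array([ 0.56167934, -0.23273168,  0.24332374]), 'eef_rot': array([-8.99680406e+01, -1.33585805e-02,  8.27132127e+01]), 'contact_force': array([-0.78268774,  1.23739698,  0.34600437]), 'moment': array([ 0.11818648, -0.01091791, -0.05862994]), 'gripper_width': 0.0003625976946411062}
```

View pics/w1.png

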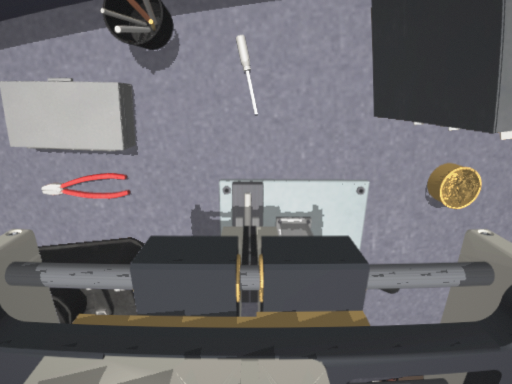

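The wrist view shows the plate's near edge (corners at about 219,181 and 368,181) and the pin's tail at (248,195), in line with the seam of the closed jaws. I'll zoom in.

```bash
python3 - <<'E'
from h import *
p=np.load('pics/w1.npz')['p'];big(p,205,325,170,245,6,'pics/w1b.png')
E
```

```text
(no output)
```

View pics/w1b.png

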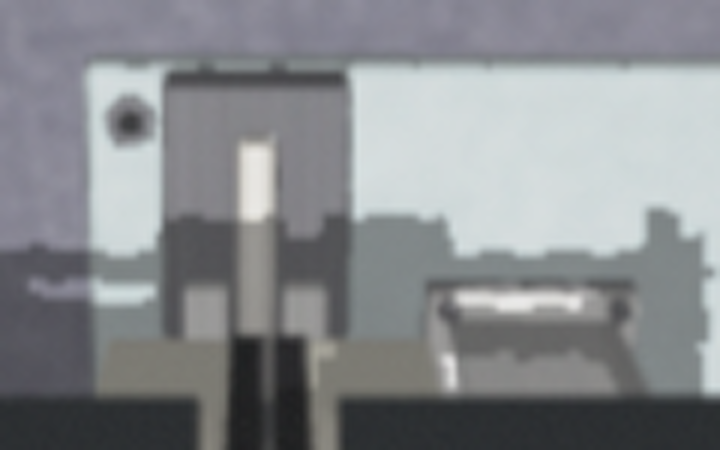

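```bash
python3 - <<'E'
from h import *
np.set_printoptions(precision=4,suppress=True)
w=np.load('pics/w1.npz');C=cam('wrist',dict(tcp_pos=w['pos'],eef_rot=w['rot']))
th=np.radians(-7.6);c=np.array([.5106,-.127]);J=np.array([[np.cos(th),np.sin(th)],[-np.sin(th),np.cos(th)]])
for n,u,z in(('plateFR',(88,65),.012),('plateNR',(368*6-205*6,65),.012),('nest L',(165,85),.03),('nest R',(348,85),.03),('pin tail',(257,141),.0375),('pin mid',(257,260),.039),('railL',(184,285),.036),('railLin',(228,285),.036),('railRin',(284,285),.036),('railR',(327,285),.036),('tip L',(200,440),.226),('tip R',(340,440),.226)):
    P=onz(C,(u[0]/6+205-.4,u[1]/6+170-.4),z)[0]
    print(n,P,'jig',(J@(P[:2]-c))*1e3,'tool',(Rm(w['rot']).T@(P-w['pos']))*1e3)
E
```

```text
plateFR [ 0.6055 -0.2154  0.012 ] jig [105.7668 -75.0258] tool [ 22.7423 231.306  -41.4067]
plateNR [ 0.4019 -0.1892  0.012 ] jig [-99.4939 -76.0102] tool [ 22.88   231.4205 163.8563]
nest L [ 0.587  -0.2135  0.03  ] jig [ 87.1454 -75.6752] tool [ 22.1989 213.3163 -22.772 ]
nest R [ 0.5474 -0.2084  0.03  ] jig [ 47.2041 -75.8369] tool [ 22.2556 213.3385  17.1695]
pin tail [ 0.5684 -0.2007  0.0375] jig [ 67.0069 -65.3741] tool [ 32.6117 205.8299  -2.686 ]
pin mid [ 0.5719 -0.1738  0.039 ] jig [ 66.9296 -38.2769] tool [ 59.7092 204.3362  -2.7559]
railL [ 0.589  -0.1687  0.036 ] jig [ 83.2067 -30.9515] tool [ 66.9449 207.3287 -19.0745]
railLin [ 0.5792 -0.1674  0.036 ] jig [ 73.3916 -30.9935] tool [ 66.9565 207.3342  -9.2594]
railRin [ 0.5669 -0.1658  0.036 ] jig [ 60.9013 -31.0423] tool [ 66.976  207.3412   3.2311]
railR [ 0.5573 -0.1646  0.036 ] jig [ 51.3085 -31.0761] tool [ 66.9946 207.3466  12.8239]
tip L [ 0.5697 -0.2308  0.226 ] jig [ 72.2724 -95.0696] tool [ 2.9318 17.3201 -7.6839]
tip R [ 0.5551 -0.2289  0.226 ] jig [ 57.5695 -95.1221] tool [ 2.9597 17.3283  7.0191]
```

Pin and tool are parallel. The tail is 32.6 mm ahead of the TCP and 2.7 mm off sideways, and the gap to the stop is about 12–13 mm. I'll shift across and descend behind the tail.

Call:
apply_moves(deltas=[{"tx":0,"ty":0.03,"tz":-0.0027,"turn":0,"gripper":0.0},{"tx":0,"ty":0.065,"tz":-0.0027,"turn":0,"gripper":0.0},{"tx":0,"ty":0.1,"tz":-0.0027,"turn":0,"gripper":0.0},{"tx":0,"ty":0.13,"tz":-0.0027,"turn":0,"gripper":0.0},{"tx":0,"ty":0.15,"tz":-0.0027,"turn":0,"gripper":0.0}])

```text
time_s: 3.0
tcp_pos: [0.5638, -0.2319, 0.0919]
eef_rot: [-89.9, -0.0, 82.8]
contact_force: [0.7, 1.4, -0.1]
gripper_width: 0.0005
```

Call:
apply_moves(deltas=[{"tx":0,"ty":0.015,"tz":0,"turn":0,"gripper":0.0},{"tx":0,"ty":0.03,"tz":0,"turn":0,"gripper":0.0},{"tx":0,"ty":0.04,"tz":0,"turn":0,"gripper":0.0},{"tx":0,"ty":0.043,"tz":0,"turn":0,"gripper":0.0},{"tx":0,"ty":0.043,"tz":0,"turn":0,"gripper":0.0}])

```text
time_s: 3.5
tcp_pos: [0.5648, -0.233, 0.0507]
eef_rot: [-90.0, 0.0, 82.7]
contact_force: [-0.2, 0.6, 0.7]
gripper_width: 0.0002
```

```bash
python3 - <<'E'
from h import *
s=r.get_state();print(s['tcp_pos'],s['eef_rot'],s['contact_force'],s['time_s'])
p,d=capture('wrist');np.savez('pics/w2.npz',p=p,d=d,pos=s['tcp_pos'],rot=s['eef_rot']);big(p,180,330,130,260,5,'pics/w2b.png')
p,d=capture('side');big(p,230,330,130,250,5,'pics/s2b.png')
E
```

```text
[ 0.56480579 -0.23303701  0.05072533] [-8.99976171e+01  2.19625338e-03  8.27245493e+01] [-0.16228585  0.55706626  0.71446897] 3.5
```

View pics/w2b.png

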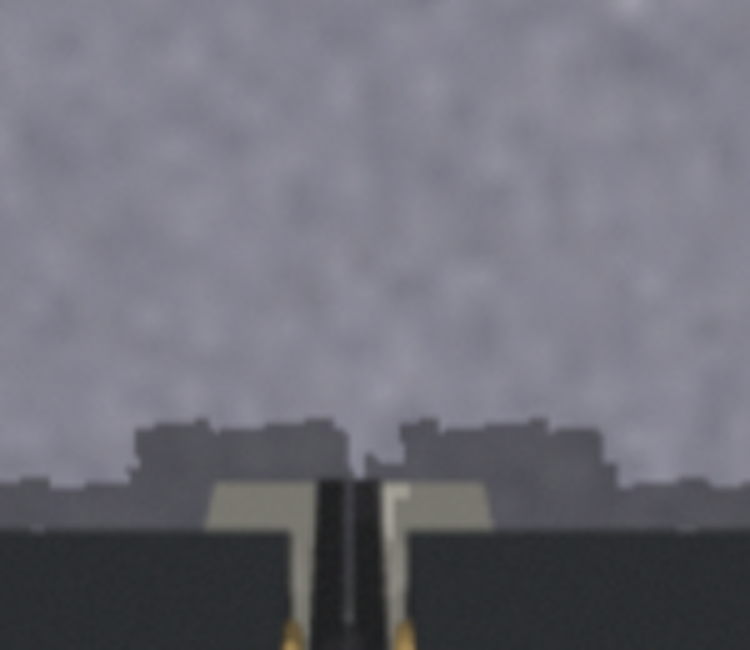

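View pics/s2b.png

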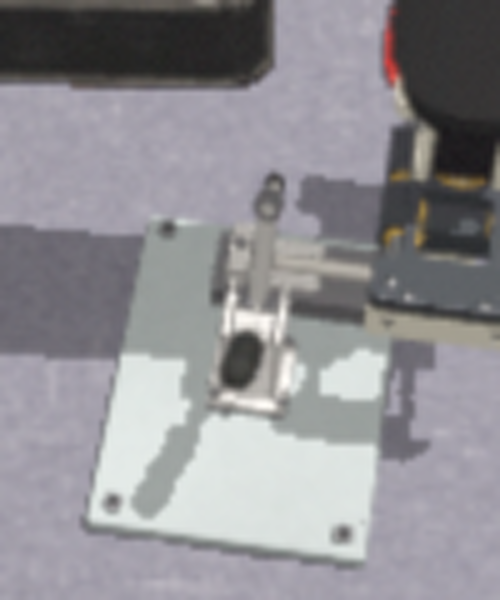

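The wrist view shows the tips clear of everything, and the side view shows the pin in line with the gripper. I'll advance slowly.

Call:
apply_moves(deltas=[{"tx":0.005,"ty":0,"tz":0,"turn":0,"gripper":0.0},{"tx":0.01,"ty":0,"tz":0,"turn":0,"gripper":0.0},{"tx":0.014,"ty":0,"tz":0,"turn":0,"gripper":0.0},{"tx":0.017,"ty":0,"tz":0,"turn":0,"gripper":0.0},{"tx":0.02,"ty":0,"tz":0,"turn":0,"gripper":0.0}])

```text
time_s: 4.1
tcp_pos: [0.5674, -0.2133, 0.0507]
eef_rot: [-90.0, -0.0, 82.7]
contact_force: [0.4, -0.1, -0.1]
gripper_width: 0.0005
```

Call:
apply_moves(deltas=[{"tx":0.002,"ty":0,"tz":0,"turn":0,"gripper":0.0},{"tx":0.004,"ty":0,"tz":0,"turn":0,"gripper":0.0},{"tx":0.006,"ty":0,"tz":0,"turn":0,"gripper":0.0},{"tx":0.008,"ty":0,"tz":0,"turn":0,"gripper":0.0},{"tx":0.009,"ty":0,"tz":0,"turn":0,"gripper":0.0}])

```text
time_s: 4.6
tcp_pos: [0.5685, -0.2047, 0.0506]
eef_rot: [-90.0, 0.0, 82.7]
contact_force: [0.1, 0.3, 0.6]
gripper_width: -0.0
```

```bash
python3 - <<'E'
from h import *
s=r.get_state();print(s['tcp_pos'],s['eef_rot'],s['contact_force'],s['time_s'])
p,d=capture('scene');big(p,205,330,100,235,5,'pics/c3b.png')
p,d=capture('side');big(p,230,330,130,250,5,'pics/s3b.png')
E
```

```text
[ 0.56845796 -0.2046666   0.05055909] [-9.00012525e+01  4.72880863e-05  8.26663446e+01] [0.08512232 0.27301281 0.56614005] 4.6
```

View pics/c3b.png

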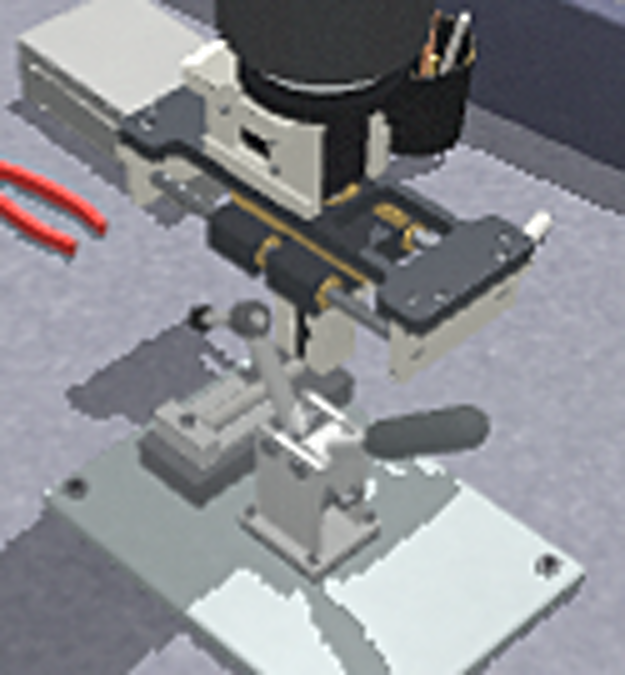

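View pics/s3b.png

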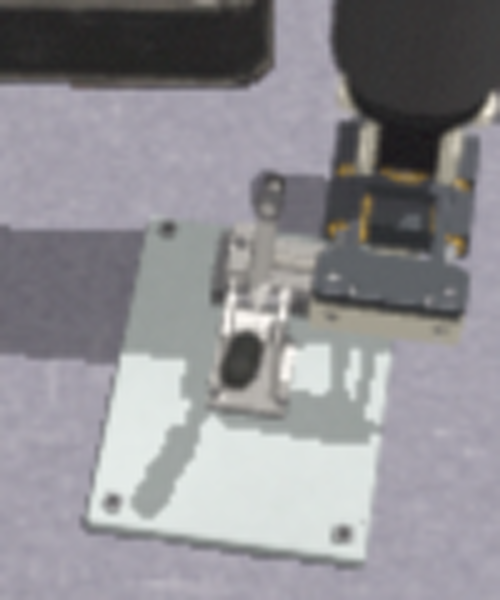

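The gripper is clear of the clamp arm. I'll push the last stretch in fine steps and watch the y force.

Call:
apply_moves(deltas=[{"tx":0.001,"ty":0,"tz":0,"turn":0,"gripper":0.0},{"tx":0.002,"ty":0,"tz":0,"turn":0,"gripper":0.0},{"tx":0.003,"ty":0,"tz":0,"turn":0,"gripper":0.0},{"tx":0.004,"ty":0,"tz":0,"turn":0,"gripper":0.0}])

```text
time_s: 5.1
tcp_pos: [0.5689, -0.2008, 0.0506]
eef_rot: [-90.0, -0.0, 82.7]
contact_force: [0.6, -0.5, 0.5]
gripper_width: 0.0007
```

Call:
apply_moves(deltas=[{"tx":0.0005,"ty":0,"tz":0,"turn":0,"gripper":0.0},{"tx":0.001,"ty":0,"tz":0,"turn":0,"gripper":0.0}])

```text
time_s: 5.3
tcp_pos: [0.5691, -0.1998, 0.0506]
eef_rot: [-90.0, 0.0, 82.7]
contact_force: [-0.2, 0.0, 0.2]
gripper_width: 0.0004
```

Call:
apply_moves(deltas=[{"tx":0.0005,"ty":0,"tz":0,"turn":0,"gripper":0.0},{"tx":0.001,"ty":0,"tz":0,"turn":0,"gripper":0.0}])

```text
time_s: 5.5
tcp_pos: [0.5692, -0.1988, 0.0506]
eef_rot: [-90.0, 0.0, 82.7]
contact_force: [0.3, -0.6, 0.1]
gripper_width: 0.001
```

Continuing in single small steps.

Call:
apply_moves(deltas=[{"tx":0.0005,"ty":0,"tz":0,"turn":0,"gripper":0.0}])

```text
time_s: 5.6
tcp_pos: [0.5692, -0.1984, 0.0505]
eef_rot: [-90.0, 0.0, 82.7]
contact_force: [0.1, -1.1, -0.4]
gripper_width: -0.0001
```

Call:
apply_moves(deltas=[{"tx":0.0005,"ty":0,"tz":0,"turn":0,"gripper":0.0}])

```text
time_s: 5.7
tcp_pos: [0.5692, -0.198, 0.0506]
eef_rot: [-90.0, 0.0, 82.7]
contact_force: [-0.6, -0.7, 0.9]
gripper_width: 0.0003
```

Call:
apply_moves(deltas=[{"tx":0.0005,"ty":0,"tz":0,"turn":0,"gripper":0.0}])

```text
time_s: 5.8
tcp_pos: [0.5693, -0.1977, 0.0506]
eef_rot: [-90.0, 0.0, 82.7]
contact_force: [-0.8, -4.9, 0.6]
gripper_width: 0.0005
```

Call:
apply_moves(deltas=[{"tx":0.0003,"ty":0,"tz":0,"turn":0,"gripper":0.0}])

```text
time_s: 5.9
tcp_pos: [0.5693, -0.1976, 0.0506]
eef_rot: [-90.0, 0.0, 82.7]
contact_force: [0.1, -6.1, -0.0]
gripper_width: 0.0007
```

Call:
apply_moves(deltas=[{"tx":0,"ty":0,"tz":0,"turn":0,"gripper":0.0},{"tx":0,"ty":0,"tz":0,"turn":0,"gripper":0.0},{"tx":0,"ty":0,"tz":0,"turn":0,"gripper":0.0}])

```text
time_s: 6.2
tcp_pos: [0.5693, -0.1977, 0.0506]
eef_rot: [-90.0, 0.0, 82.7]
contact_force: [-0.1, -6.7, 0.2]
gripper_width: 0.0003
```

Call:
apply_moves(deltas=[{"tx":-0.002,"ty":0,"tz":0,"turn":0,"gripper":0.0},{"tx":-0.008,"ty":0,"tz":0,"turn":0,"gripper":0.0},{"tx":-0.02,"ty":0,"tz":0,"turn":0,"gripper":0.0},{"tx":-0.036,"ty":0,"tz":0,"turn":0,"gripper":0.0},{"tx":-0.036,"ty":-0.02,"tz":0,"turn":0,"gripper":0.0}])

```text
time_s: 6.7
tcp_pos: [0.5624, -0.2347, 0.0681]
eef_rot: [-89.7, -0.0, 82.5]
contact_force: [0.0, 0.1, -0.2]
gripper_width: 0.0006
```

A steady 6.7 N after 36 mm of travel matches the prediction, so the pin is home. I'll lift to check it and measure the handle.

Call:
apply_moves(deltas=[{"tx":0,"ty":-0.04,"tz":0,"turn":0,"gripper":0.0},{"tx":0,"ty":-0.08,"tz":0,"turn":0,"gripper":0.0},{"tx":0,"ty":-0.12,"tz":0,"turn":0,"gripper":0.0},{"tx":0,"ty":-0.16,"tz":0,"turn":0,"gripper":0.0},{"tx":0,"ty":-0.18,"tz":0,"turn":0,"gripper":0.0}])

```text
time_s: 7.2
tcp_pos: [0.5656, -0.2345, 0.2549]
eef_rot: [-90.3, 0.0, 82.6]
contact_force: [-0.2, 0.0, -0.5]
gripper_width: 0.0002
```

Call:
apply_moves(deltas=[{"tx":0,"ty":0,"tz":0.02,"turn":0,"gripper":0.0},{"tx":-0.005,"ty":0,"tz":0.05,"turn":0,"gripper":0.0},{"tx":-0.01,"ty":0,"tz":0.07,"turn":0,"gripper":0.0},{"tx":-0.01,"ty":0,"tz":0.07,"turn":0,"gripper":0.0},{"tx":-0.01,"ty":0,"tz":0.07,"turn":0,"gripper":0.0}])

```text
time_s: 7.7
tcp_pos: [0.4939, -0.2347, 0.2511]
eef_rot: [-90.1, 0.0, 82.6]
contact_force: [-0.1, -0.2, -0.1]
gripper_width: 0.0003
```

```bash
python3 - <<'E'
from h import *
s=r.get_state();print(s['tcp_pos'],s['eef_rot'],s['contact_force'],s['time_s'],s['joints'])
p,d=capture('wrist');np.savez('pics/w4.npz',p=p,d=d,pos=s['tcp_pos'],rot=s['eef_rot']);cv2.imwrite('pics/w4.png',p[:,:,::-1])
p,d=capture('scene');np.savez('pics/c4.npz',p=p,d=d);big(p,205,330,145,255,6,'pics/c4b.png')
p,d=capture('side');np.savez('pics/s4.npz',p=p,d=d);big(p,240,320,155,250,6,'pics/s4b.png')
E
```

```text
[ 0.49393735 -0.23468421  0.25108494] [-9.00615037e+01  1.67236534e-03  8.26070489e+01] [-0.09570446 -0.18834236 -0.14287892] 7.7 [-4.87856129e+00  8.16244326e+00 -1.49788006e+01  4.75340839e-03
 -6.67973851e+01 -2.51625937e+00]
```

View pics/w4.png

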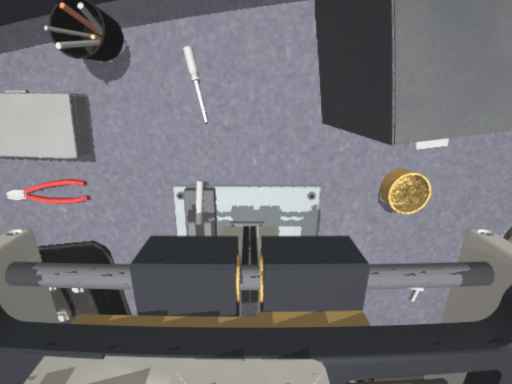

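View pics/c4b.png

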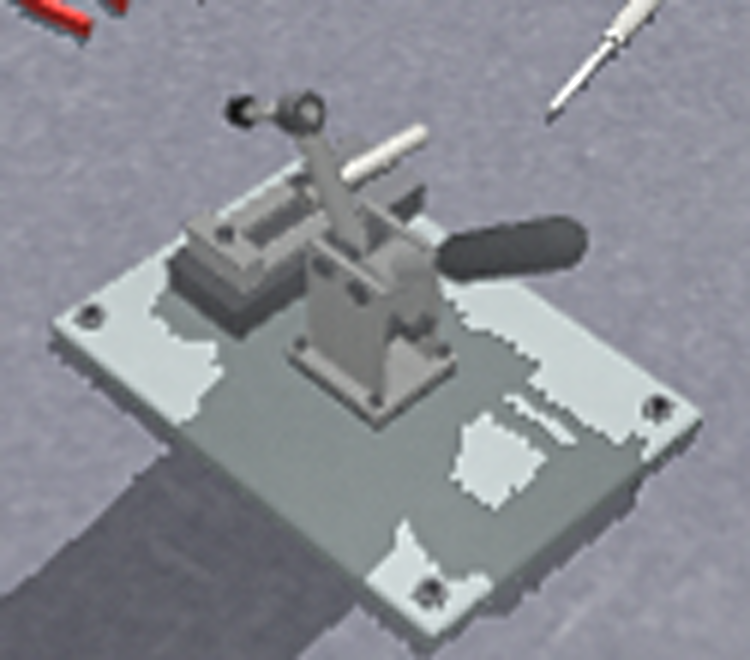

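View pics/s4b.png

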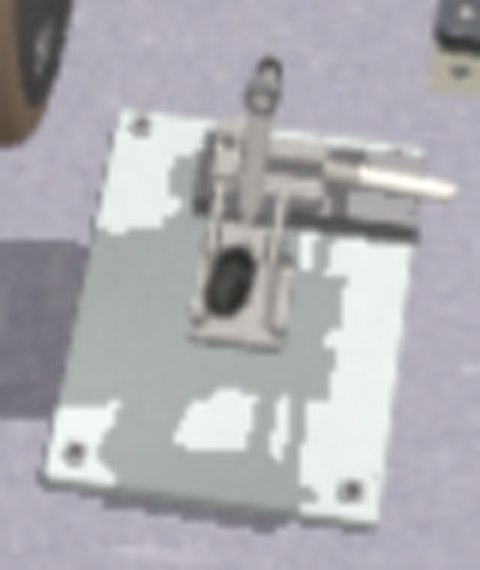

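The check was worth making: the pin has come back out. In the scene view its tail is now at (425,132) in the enlargement, and it was at (378,155) at the start. The retreat dragged it, so I'll measure where it lies and whether it is tilted.

```bash
python3 - <<'E'
from h import *
np.set_printoptions(precision=4,suppress=True)
w=np.load('pics/w4.npz');big(w['p'],165,285,165,245,6,'pics/w4b.png')
C=cam('wrist',dict(tcp_pos=w['pos'],eef_rot=w['rot']));SC=cam('scene');SI=cam('side')
th=np.radians(-7.35);c=np.array([.5106,-.127]);J=np.array([[np.cos(th),np.sin(th)],[-np.sin(th),np.cos(th)]])
f=lambda q,u0,v0:[(q[0]/6+u0-.4,q[1]/6+v0-.4)]
def rep(n,P): print(n,P,'jig',(J@(P[:2]-c))*1e3)
A=f((422,133),205,145);B=f((455,190),240,155)
P,e=tri(SC,A,SI,B);rep('tail',P);print(e)
P,e=tri(SC,f((345,178),205,145),SI,f((330,174),240,155));rep('vis head',P);print(e)
P,e=tri(C,[(200,181)],SI,B);rep('tail w-s',P);print(e)
P,e=tri(C,[(200,181)],SC,A);rep('tail w-c',P);print(e)
# depth along pin in side/scene/wrist
for n,C2,fn,box in(('side',SI,'s4',(290,318,180,190)),('scene',SC,'c4',(260,278,164,178)),('wrist',C,'w4',(194,206,178,234))):
    z=np.load(f'pics/{fn}.npz');uv,X,ok=cloud(C2,z['d'],*box);p=z['p'][uv[:,1],uv[:,0]].astype(int)
    j=(X[:,:2]-c)@J.T*1e3
    k=ok&(p.min(1)>165)&(X[:,2]>.03)&(X[:,2]<.15);o=np.c_[uv,j,X[:,2]*1e3][k];o=o[np.argsort(o[:,3])];print(n,len(o));print(o[::max(1,len(o)//10)].round(0))
E
```

```text
tail [ 0.5616 -0.2255  0.0351] jig [ 63.1633 -91.1229]
0.001914812948990093
vis head [ 0.5547 -0.166   0.0567] jig [ 48.7198 -33.0524]
0.0007279162355728925
tail w-s [ 0.5605 -0.2251  0.0384] jig [ 62.0104 -90.9265]
0.0003127817061877132
tail w-c [ 0.5607 -0.2244  0.0355] jig [ 62.179  -90.2067]
0.0009560565694125006
side 97
[[315. 187.  63. -90.  34.]
 [312. 187.  59. -82.  37.]
 [309. 186.  61. -73.  37.]
 [307. 189.  53. -69.  32.]
 [306. 184.  65. -64.  39.]
 [304. 185.  61. -59.  39.]
 [302. 189.  52. -55.  31.]
 [301. 188.  53. -52.  34.]
 [300. 183.  65. -47.  40.]
 [295. 183.  62. -34.  41.]
 [291. 186.  55. -23.  34.]]
scene 41
[[275. 166.  63. -92.  36.]
 [274. 167.  61. -86.  38.]
 [271. 167.  66. -81.  38.]
 [271. 168.  63. -78.  39.]
 [270. 170.  62. -73.  36.]
 [269. 170.  62. -70.  38.]
 [266. 170.  68. -66.  36.]
 [266. 172.  64. -62.  35.]
 [265. 172.  63. -57.  38.]
 [263. 174.  64. -51.  35.]
 [262. 174.  64. -47.  38.]]
wrist 185
[[197. 181.  66. -91.  38.]
 [197. 184.  66. -87.  39.]
 [198. 187.  65. -83.  39.]
 [198. 190.  65. -79.  40.]
 [198. 193.  65. -75.  40.]
 [197. 196.  67. -70.  39.]
 [197. 199.  67. -66.  39.]
 [198. 202.  66. -62.  40.]
 [199. 205.  65. -58.  40.]
 [197. 208.  68. -53.  40.]
 [199. 212.  66. -48.  40.]]
```

View pics/w4b.png

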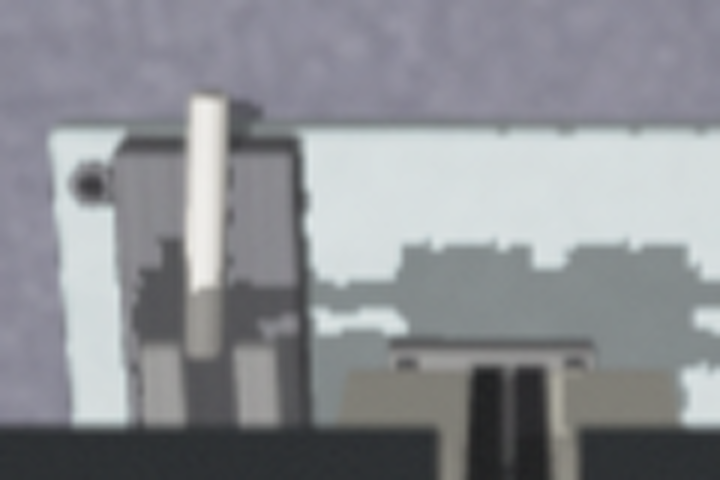

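The pin lies flat with its tail at jig y −90.5, its head just in the groove mouth, and about 15 mm overhanging the nest. Most likely its end wedged in the seam between the two closed pads. I'll push again with one finger's solid face, off the seam, after measuring the pin in the tool frame.

```bash
python3 - <<'E'
from h import *
np.set_printoptions(precision=4,suppress=True)
w=np.load('pics/w4.npz')
C=cam('wrist',dict(tcp_pos=w['pos'],eef_rot=w['rot']));R=Rm(w['rot'])
for n,u,z in(('tail',(207,97),.0385),('mid',(205.5,230),.039),('head',(203,356),.0385),('railLin',(185,345),.036),('railRin',(235,345),.036),('platecorner',(50,126),.012)):
    P=onz(C,(u[0]/6+165-.4,u[1]/6+165-.4),z)[0];print(n,P,'tool mm',R.T@(P-w['pos'])*1e3)
E
```

```text
tail [ 0.5617 -0.2255  0.0385] tool mm [ 17.853  212.6551 -65.7417]
mid [ 0.5675 -0.1953  0.039 ] tool mm [ 48.4928 212.1563 -67.6876]
head [ 0.5739 -0.165   0.0385] tool mm [ 79.4152 212.658  -70.1137]
railLin [ 0.5782 -0.1672  0.036 ] tool mm [ 77.803  215.1629 -74.5983]
railRin [ 0.5667 -0.1657  0.036 ] tool mm [ 77.7829 215.1505 -63.0608]
platecorner [ 0.6056 -0.2165  0.012 ] tool mm [  32.4358  239.2002 -108.1606]
```

The length checks at 61.6 mm. The pin is skewed about 4°, with the tail 3 mm off the groove line. I'll straddle the tail, grip it at 3 N to straighten it, slide it in partway, release, and finish with a single-finger push.

Call:
apply_moves(deltas=[{"tx":0.005,"ty":0,"tz":-0.02,"turn":0,"gripper":0.04},{"tx":0.015,"ty":0,"tz":-0.045,"turn":0,"gripper":0.04},{"tx":0.02,"ty":0.01,"tz":-0.0688,"turn":0,"gripper":0.04},{"tx":0.02,"ty":0.05,"tz":-0.0688,"turn":0,"gripper":0.04},{"tx":0.02,"ty":0.09,"tz":-0.0688,"turn":0,"gripper":0.04}], newtons=5)

```text
time_s: 8.35
tcp_pos: [0.5666, -0.2225, 0.1593]
eef_rot: [-90.1, -0.0, 82.7]
contact_force: [0.6, -0.2, -0.9]
gripper_width: 0.035
```

Call:
apply_moves(deltas=[{"tx":0,"ty":0.035,"tz":0,"turn":0,"gripper":0.04},{"tx":0,"ty":0.065,"tz":0,"turn":0,"gripper":0.04},{"tx":0,"ty":0.075,"tz":0,"turn":0,"gripper":0.04},{"tx":0,"ty":0.075,"tz":0,"turn":0,"gripper":0.04},{"tx":0,"ty":0.075,"tz":0,"turn":0,"gripper":0.04}])

```text
time_s: 8.85
tcp_pos: [0.5661, -0.2229, 0.0867]
eef_rot: [-90.1, 0.0, 82.7]
contact_force: [0.7, -1.1, 1.3]
gripper_width: 0.0401
```

```bash
python3 - <<'E'
from h import *
s=r.get_state();print(s['tcp_pos'],s['eef_rot'],s['contact_force'],s['time_s'],s['gripper_width'])
p,d=capture('wrist');big(p,180,330,130,260,5,'pics/w5b.png')
p,d=capture('scene');big(p,205,330,100,220,5,'pics/c5b.png')
E
```

```text
[ 0.56606246 -0.22290307  0.08665083] [-9.00755901e+01  2.37464586e-02  8.26992864e+01] [ 0.74135733 -1.14192381  1.33178713] 8.85 0.040075355280585395
```

View pics/w5b.png

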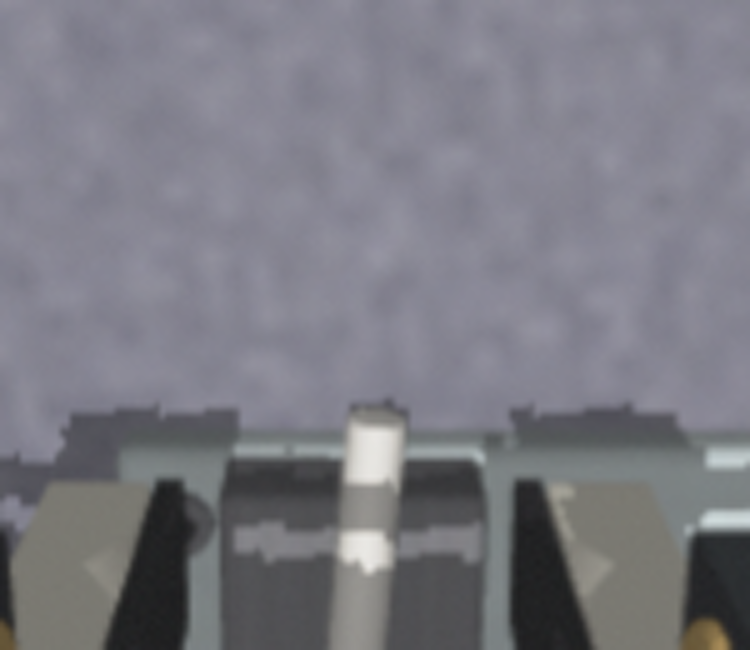

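View pics/c5b.png

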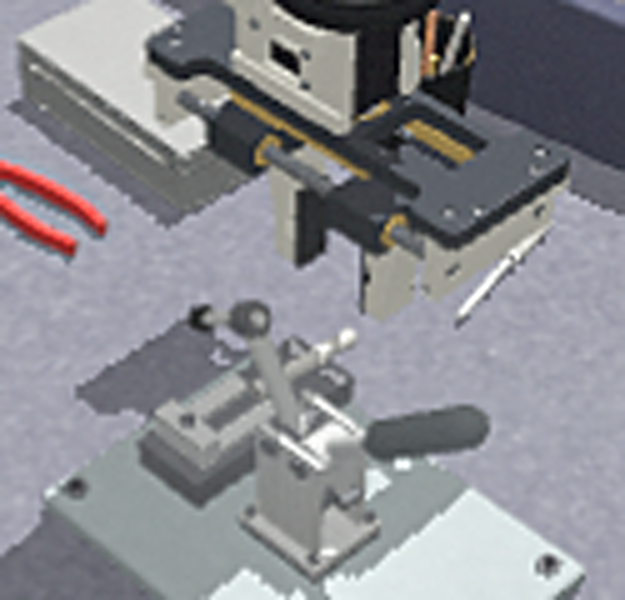

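The jaws straddle the pin with room on both sides. I'll descend and close gently.

Call:
apply_moves(deltas=[{"tx":0,"ty":0.012,"tz":0,"turn":0,"gripper":0.04},{"tx":0,"ty":0.024,"tz":0,"turn":0,"gripper":0.04},{"tx":0,"ty":0.033,"tz":0,"turn":0,"gripper":0.04},{"tx":0,"ty":0.0355,"tz":0,"turn":0,"gripper":0.03},{"tx":0,"ty":0.0355,"tz":0,"turn":0,"gripper":0.02}], newtons=4)

```text
time_s: 9.45
tcp_pos: [0.5644, -0.2227, 0.0492]
eef_rot: [-89.9, 0.0, 82.7]
contact_force: [-0.4, 0.6, 0.9]
gripper_width: 0.0295
```

Call:
apply_moves(deltas=[{"tx":0,"ty":0,"tz":0,"turn":0,"gripper":0.012},{"tx":0,"ty":0,"tz":0,"turn":0,"gripper":0.008},{"tx":0,"ty":0,"tz":0,"turn":0,"gripper":0.006},{"tx":0,"ty":0,"tz":0,"turn":0,"gripper":0.006},{"tx":0,"ty":0,"tz":0,"turn":0,"gripper":0.006}])

```text
time_s: 9.95
tcp_pos: [0.5652, -0.2227, 0.0504]
eef_rot: [-90.0, 0.0, 82.7]
contact_force: [1.0, -0.6, 1.4]
gripper_width: 0.0087
```

Gripped, with the opening reading the pin's 9 mm. Sliding in 22 mm.

Call:
apply_moves(deltas=[{"tx":0.002,"ty":0,"tz":0,"turn":0,"gripper":0.006},{"tx":0.005,"ty":0,"tz":0,"turn":0,"gripper":0.006},{"tx":0.009,"ty":0,"tz":0,"turn":0,"gripper":0.006},{"tx":0.013,"ty":0,"tz":0,"turn":0,"gripper":0.006},{"tx":0.016,"ty":0,"tz":0,"turn":0,"gripper":0.006}])

```text
time_s: 10.45
tcp_pos: [0.5673, -0.2066, 0.0504]
eef_rot: [-90.0, 0.0, 82.7]
contact_force: [-1.0, -3.4, 3.9]
gripper_width: 0.0086
```

Call:
apply_moves(deltas=[{"tx":0.003,"ty":0,"tz":0,"turn":0,"gripper":0.006},{"tx":0.006,"ty":0,"tz":0,"turn":0,"gripper":0.006},{"tx":0.006,"ty":0,"tz":0,"turn":0,"gripper":0.006}])

```text
time_s: 10.75
tcp_pos: [0.5681, -0.2005, 0.0504]
eef_rot: [-90.0, -0.0, 82.7]
contact_force: [0.1, -0.9, 6.2]
gripper_width: 0.0091
```

Call:
apply_moves(deltas=[{"tx":0,"ty":0,"tz":0,"turn":0,"gripper":0.016},{"tx":0,"ty":0,"tz":0,"turn":0,"gripper":0.02},{"tx":0,"ty":0,"tz":0,"turn":0,"gripper":0.02}])

```text
time_s: 11.05
tcp_pos: [0.5673, -0.2005, 0.0496]
eef_rot: [-89.9, -0.0, 82.7]
contact_force: [-1.2, -0.3, 0.7]
gripper_width: 0.0192
```

Call:
apply_moves(deltas=[{"tx":-0.005,"ty":0,"tz":0,"turn":0,"gripper":0.02},{"tx":-0.012,"ty":0,"tz":0,"turn":0,"gripper":0.02},{"tx":-0.02,"ty":0,"tz":0,"turn":0,"gripper":0.02},{"tx":-0.03,"ty":0,"tz":0,"turn":0,"gripper":0.01},{"tx":-0.03,"ty":0,"tz":0,"turn":0,"gripper":0.0}])

```text
time_s: 11.55
tcp_pos: [0.5635, -0.2321, 0.05]
eef_rot: [-90.0, 0.0, 82.6]
contact_force: [0.3, 0.4, 0.5]
gripper_width: 0.0093
```

```bash
python3 - <<'E'
from h import *
s=r.get_state();print(s['tcp_pos'],s['eef_rot'],s['contact_force'],s['time_s'],s['gripper_width'])
p,d=capture('side');big(p,240,320,155,250,6,'pics/s6b.png')
p,d=capture('scene');big(p,205,330,130,240,5,'pics/c6b.png')
E
```

```text
[ 0.56353896 -0.23207017  0.04995066] [-8.99899500e+01  5.41989031e-03  8.25822504e+01] [0.26285899 0.36079805 0.46841207] 11.55 0.0092849879519543
```

View pics/s6b.png

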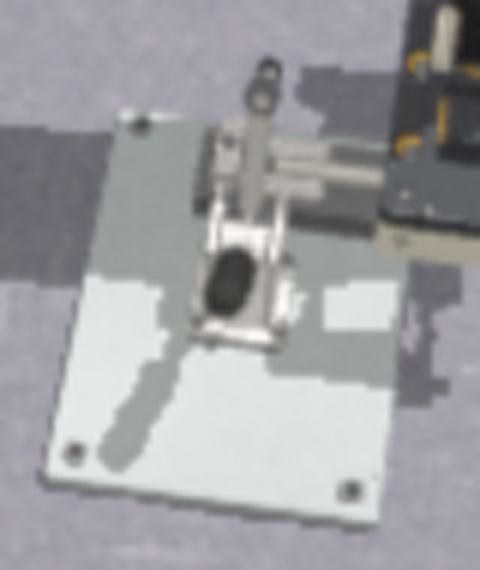

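View pics/c6b.png

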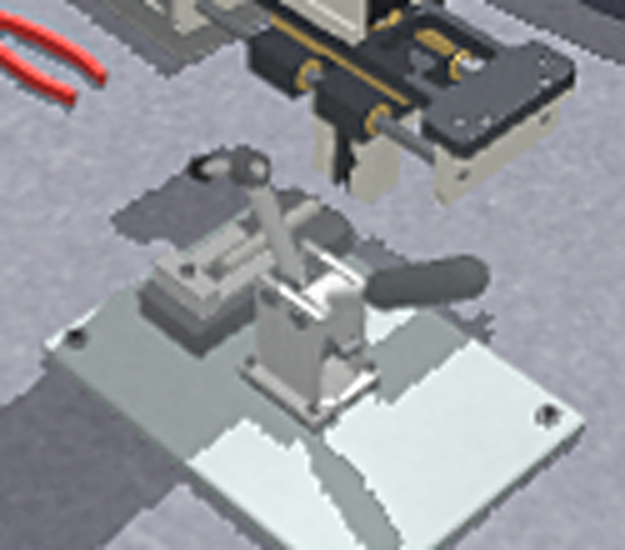

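The pin is back in the groove, straight, and it released cleanly. Now I'll close the jaws, offset 5 mm so one finger's solid face meets the pin, and push again.

Call:
apply_moves(deltas=[{"tx":0,"ty":0,"tz":-0.002,"turn":0,"gripper":0.0},{"tx":0,"ty":0,"tz":-0.005,"turn":0,"gripper":0.0},{"tx":0.003,"ty":0,"tz":-0.005,"turn":0,"gripper":0.0},{"tx":0.008,"ty":0,"tz":-0.005,"turn":0,"gripper":0.0},{"tx":0.014,"ty":0,"tz":-0.005,"turn":0,"gripper":0.0}], newtons=10)

```text
time_s: 12.15
tcp_pos: [0.5707, -0.2168, 0.05]
eef_rot: [-90.0, -0.0, 82.7]
contact_force: [-0.3, -0.9, 0.1]
gripper_width: 0.0002
```

Call:
apply_moves(deltas=[{"tx":0.002,"ty":0,"tz":0,"turn":0,"gripper":0.0},{"tx":0.004,"ty":0,"tz":0,"turn":0,"gripper":0.0},{"tx":0.006,"ty":0,"tz":0,"turn":0,"gripper":0.0},{"tx":0.008,"ty":0,"tz":0,"turn":0,"gripper":0.0},{"tx":0.01,"ty":0,"tz":0,"turn":0,"gripper":0.0}])

```text
time_s: 12.65
tcp_pos: [0.5719, -0.2074, 0.05]
eef_rot: [-90.0, 0.0, 82.7]
contact_force: [0.2, 0.0, -0.2]
gripper_width: 0.0003
```

Call:
apply_moves(deltas=[{"tx":0.001,"ty":0,"tz":0,"turn":0,"gripper":0.0},{"tx":0.002,"ty":0,"tz":0,"turn":0,"gripper":0.0},{"tx":0.003,"ty":0,"tz":0,"turn":0,"gripper":0.0},{"tx":0.004,"ty":0,"tz":0,"turn":0,"gripper":0.0},{"tx":0.005,"ty":0,"tz":0,"turn":0,"gripper":0.0}])

```text
time_s: 13.15
tcp_pos: [0.5726, -0.2025, 0.0501]
eef_rot: [-90.0, 0.0, 82.7]
contact_force: [0.6, -1.1, -0.3]
gripper_width: 0.0005
```

Call:
apply_moves(deltas=[{"tx":0.001,"ty":0,"tz":0,"turn":0,"gripper":0.0},{"tx":0.002,"ty":0,"tz":0,"turn":0,"gripper":0.0},{"tx":0.003,"ty":0,"tz":0,"turn":0,"gripper":0.0}])

```text
time_s: 13.45
tcp_pos: [0.5729, -0.1995, 0.0501]
eef_rot: [-90.0, 0.0, 82.7]
contact_force: [-0.3, -2.0, 0.5]
gripper_width: 0.0007
```

Call:
apply_moves(deltas=[{"tx":0.0005,"ty":0,"tz":0,"turn":0,"gripper":0.0}])

```text
time_s: 13.55
tcp_pos: [0.5729, -0.1993, 0.0501]
eef_rot: [-90.0, 0.0, 82.7]
contact_force: [0.1, -3.7, 0.1]
gripper_width: 0.0003
```

Call:
apply_moves(deltas=[{"tx":0.0005,"ty":0,"tz":0,"turn":0,"gripper":0.0}])

```text
time_s: 13.65
tcp_pos: [0.5729, -0.199, 0.0501]
eef_rot: [-90.0, 0.0, 82.7]
contact_force: [-0.8, -5.3, -1.5]
gripper_width: 0.0005
```

Call:
apply_moves(deltas=[{"tx":0.0003,"ty":0,"tz":0,"turn":0,"gripper":0.0}])

```text
time_s: 13.75
tcp_pos: [0.5728, -0.1989, 0.0501]
eef_rot: [-90.0, 0.1, 82.7]
contact_force: [-0.3, -8.0, 0.7]
gripper_width: 0.0005
```

It is against the stop at 8 N, with the position agreeing with the first push. I'll retreat slowly by 4 mm and look.

Call:
apply_moves(deltas=[{"tx":0,"ty":0,"tz":0,"turn":0,"gripper":0.0},{"tx":0,"ty":0,"tz":0,"turn":0,"gripper":0.0},{"tx":-0.0005,"ty":0,"tz":0,"turn":0,"gripper":0.0},{"tx":-0.001,"ty":0,"tz":0,"turn":0,"gripper":0.0},{"tx":-0.0015,"ty":0,"tz":0,"turn":0,"gripper":0.0}])

```text
time_s: 14.25
tcp_pos: [0.5729, -0.1997, 0.05]
eef_rot: [-90.0, -0.0, 82.7]
contact_force: [0.1, -1.6, 1.2]
gripper_width: 0.0001
```

Call:
apply_moves(deltas=[{"tx":-0.001,"ty":0,"tz":0,"turn":0,"gripper":0.0},{"tx":-0.002,"ty":0,"tz":0,"turn":0,"gripper":0.0},{"tx":-0.004,"ty":0,"tz":0,"turn":0,"gripper":0.0},{"tx":-0.006,"ty":0,"tz":0,"turn":0,"gripper":0.0}])

```text
time_s: 14.65
tcp_pos: [0.5722, -0.2056, 0.05]
eef_rot: [-90.0, -0.0, 82.7]
contact_force: [0.4, 0.4, 0.3]
gripper_width: 0.0007
```

```bash
python3 - <<'E'
from h import *
s=r.get_state();print(s['tcp_pos'],s['contact_force'],s['time_s'])
p,d=capture('scene');big(p,225,285,155,205,12,'pics/c7b.png')
p,d=capture('side');big(p,265,325,165,205,12,'pics/s7b.png')
E
```

```text
[ 0.5722055  -0.20563623  0.05004529] [0.36114378 0.37727795 0.27976483] 14.65
```

View pics/c7b.png

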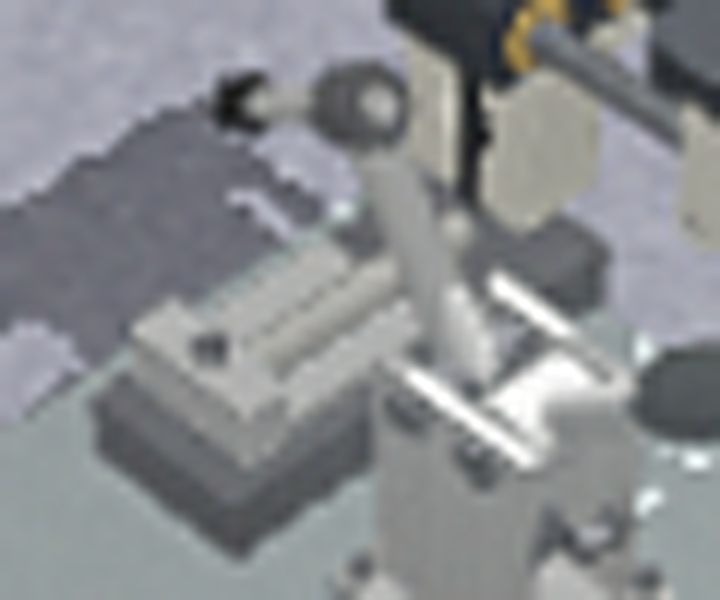

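View pics/s7b.png

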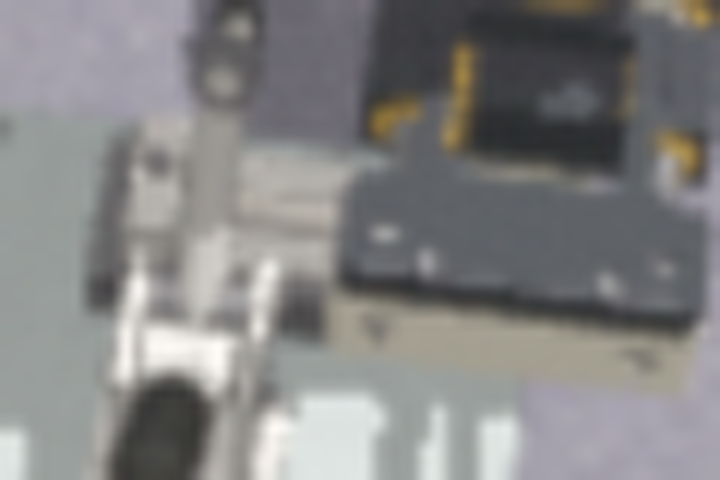

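The scene view shows the pin's head at (265,365), against the stop block, after 6.5 mm of retreat, so it did not follow. I'll back off fully, lift and look again.

Call:
apply_moves(deltas=[{"tx":-0.006,"ty":0,"tz":0,"turn":0,"gripper":0.0},{"tx":-0.014,"ty":0,"tz":0,"turn":0,"gripper":0.0},{"tx":-0.024,"ty":0,"tz":0,"turn":0,"gripper":0.0},{"tx":-0.03,"ty":0,"tz":0,"turn":0,"gripper":0.0},{"tx":-0.03,"ty":0,"tz":0,"turn":0,"gripper":0.0}])

```text
time_s: 15.25
tcp_pos: [0.568, -0.2365, 0.05]
eef_rot: [-90.0, 0.0, 82.6]
contact_force: [-0.4, 0.3, -0.2]
gripper_width: 0.0002
```

Call:
apply_moves(deltas=[{"tx":0,"ty":-0.03,"tz":0,"turn":0,"gripper":0.0},{"tx":0,"ty":-0.07,"tz":0,"turn":0,"gripper":0.0},{"tx":0,"ty":-0.11,"tz":0,"turn":0,"gripper":0.0},{"tx":0,"ty":-0.15,"tz":0,"turn":0,"gripper":0.0},{"tx":0,"ty":-0.18,"tz":0,"turn":0,"gripper":0.0}])

```text
time_s: 15.75
tcp_pos: [0.5688, -0.2356, 0.2331]
eef_rot: [-90.2, 0.0, 82.7]
contact_force: [0.4, -0.6, 0.1]
gripper_width: 0.0006
```

Call:
apply_moves(deltas=[{"tx":0,"ty":0,"tz":0,"turn":0,"gripper":0.0},{"tx":0,"ty":0,"tz":0,"turn":0,"gripper":0.0}])

```text
time_s: 15.95
tcp_pos: [0.5684, -0.2353, 0.2307]
eef_rot: [-90.1, -0.0, 82.7]
contact_force: [-0.0, -0.6, -0.9]
gripper_width: 0.0003
```

```bash
python3 - <<'E'
from h import *
np.set_printoptions(precision=4,suppress=True)
s=r.get_state();print(s['tcp_pos'],s['eef_rot'],s['time_s'])
p,d=capture('wrist');np.savez('pics/w8.npz',p=p,d=d,pos=s['tcp_pos'],rot=s['eef_rot']);big(p,205,325,165,245,6,'pics/w8b.png')
p,d=capture('scene');np.savez('pics/c8.npz',p=p,d=d);big(p,205,330,145,255,6,'pics/c8b.png')
p,d=capture('side');np.savez('pics/s8.npz',p=p,d=d);big(p,240,320,155,250,6,'pics/s8b.png')
E
```

```text
[ 0.5684 -0.2353  0.2307] [-90.0968  -0.0248  82.6547] 15.95
```

View pics/w8b.png

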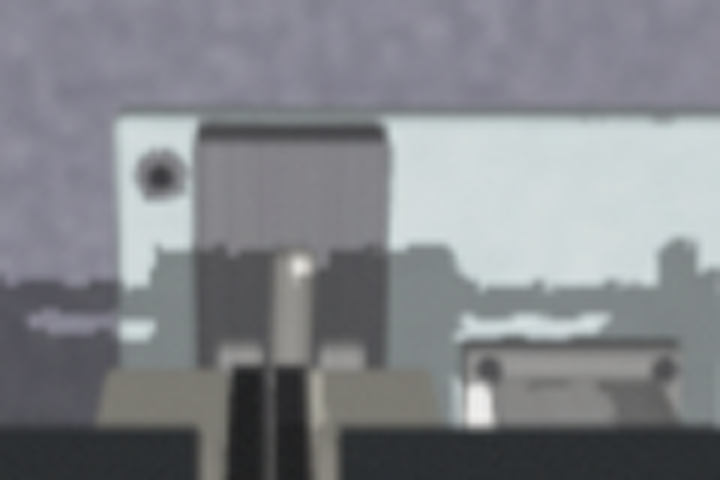

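View pics/c8b.png

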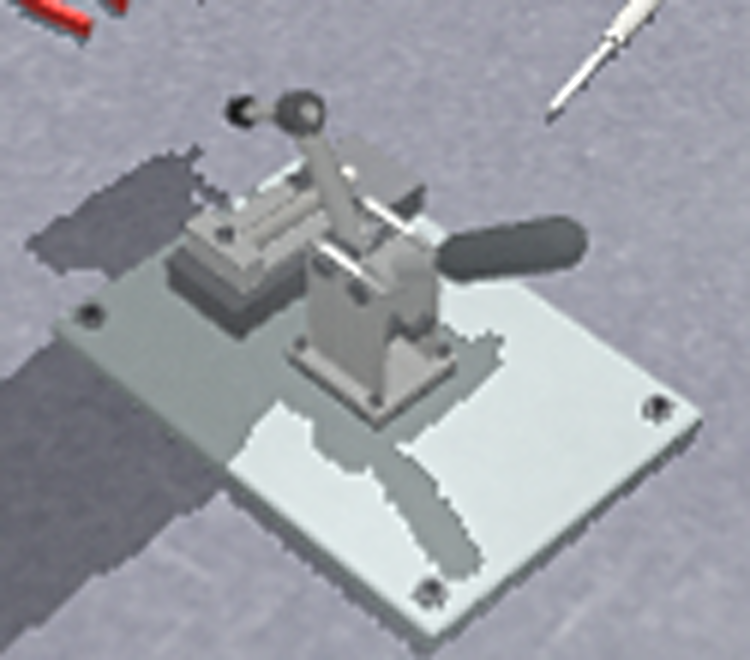

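View pics/s8b.png

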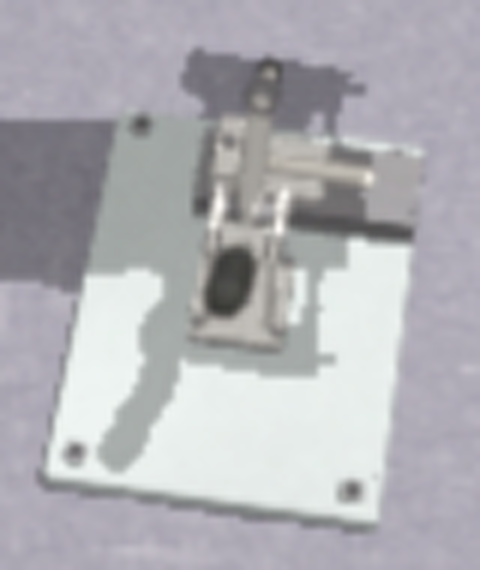

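```bash
python3 - <<'E'
from h import *
np.set_printoptions(precision=4,suppress=True)
w=np.load('pics/w8.npz');C=cam('wrist',dict(tcp_pos=w['pos'],eef_rot=w['rot']));R=Rm(w['rot'])
Q={}
for n,u,z in(('tail',(290,253),.0375),('pin near',(288,340),.039),('nestL',(197,142),.03),('nestR',(387,142),.03),('railL',(262,343),.036),('railR',(320,343),.036)):
    P=onz(C,(u[0]/6+205-.4,u[1]/6+165-.4),z)[0];Q[n]=R.T@(P-w['pos'])*1e3;print(n,P,Q[n])
print('tail-nest (exp 23)',Q['tail'][0]-Q['nestL'][0],'rail-tail (exp 22)',Q['railL'][0]-Q['tail'][0])
# handle
th=np.radians(-7.35);c=np.array([.5106,-.127]);J=np.array([[np.cos(th),np.sin(th)],[-np.sin(th),np.cos(th)]])
for n,fn,box in(('scene','c8',(275,306,178,195)),('side','s8',(270,288,192,212))):
    z=np.load(f'pics/{fn}.npz');uv,X,ok=cloud(cam(n),z['d'],*box);p=z['p'][uv[:,1],uv[:,0]].astype(int)
    j=np.c_[(X[:,:2]-c)@J.T,X[:,2]]*1e3
    k=ok&(p.max(1)<95)&(j[:,2]>85);j=j[k];print(n,len(j),'y med/min/max',np.percentile(j[:,1],[5,50,95]))
    for a in range(-100,-30,10):
        m=(j[:,0]>=a)&(j[:,0]<a+10)
        if m.sum()>3: print(a,m.sum(),'z95',np.percentile(j[m,2],95),'y',np.percentile(j[m,1],[5,95]), 'hz',np.percentile(j[m,2]-(-8-j[m,0])*.9-12.1,90))
for q in((-35,0),(-55.5,0)): print(q,J.T@np.array(q)/1e3+c)
E
```

```text
tail [ 0.5705 -0.1884  0.0375] [ 46.7079 193.2575   4.3136]
pin near [ 0.5733 -0.1692  0.039 ] [ 66.092  191.7666   3.9281]
nestL [ 0.5871 -0.213   0.03  ] [ 24.4493 200.7811 -15.3321]
nestR [ 0.5472 -0.2078  0.03  ] [ 24.4779 200.7132  24.8744]
railL [ 0.5791 -0.1679  0.036 ] [ 68.1379 194.7769  -1.6507]
railR [ 0.5667 -0.1663  0.036 ] [ 68.1489 194.7557  10.8922]
tail-nest (exp 23) 22.25860674198717 rail-tail (exp 22) 21.429911090859804
scene 95 y med/min/max [1.2427 7.4845 9.219 ]
-100 5 z95 143.80292796839456 y [-1.2232  5.35  ] hz 56.28099657566971
-90 10 z95 141.18438686434513 y [4.9619 8.8155] hz 58.73336199790889
-80 12 z95 138.02362297904804 y [4.136  9.4669] hz 63.11904362980163
-70 21 z95 132.1925197576036 y [2.7638 9.0193] hz 66.67490264915281
-60 21 z95 123.85917641998002 y [1.7878 9.2413] hz 71.55572548234198
-50 20 z95 115.26305848231385 y [1.3194 9.6107] hz 71.01742832287647
-40 6 z95 110.66497255969065 y [3.4134 6.8229] hz 70.01900875937932
side 64 y med/min/max [-7.2856 -0.7343  6.4978]
-100 8 z95 149.17653981981374 y [-4.728   1.7832] hz 61.843516015984655
-90 24 z95 150.4659095234846 y [-7.2856  6.8358] hz 70.05616208396705
-80 7 z95 148.35604139593227 y [-5.5192  5.3398] hz 72.61139183276278
-70 11 z95 137.1985393816355 y [-7.8624  6.1981] hz 72.10309067610751
-60 7 z95 127.48141715979125 y [-6.7012  5.7401] hz 72.18285520912133
-50 7 z95 119.14594265571505 y [-5.6006  3.8345] hz 71.70958414546996
(-35, 0) [ 0.4759 -0.1225]
(-55.5, 0) [ 0.4556 -0.1199]
```

The pin is home: tail to nest edge measures 22.3 mm (23 expected) and rail to tail 21.4 mm (22 expected). The handle is centred on y≈0 with its hinge at about z 71.5 mm. I'll move above the handle and turn the jaws across it.

Call:
apply_moves(deltas=[{"tx":0.02,"ty":0,"tz":0.021,"turn":0.14,"gripper":0.0},{"tx":0.04,"ty":0,"tz":0.042,"turn":0.28,"gripper":0.0},{"tx":0.06,"ty":0,"tz":0.063,"turn":0.42,"gripper":0.0},{"tx":0.08,"ty":0,"tz":0.085,"turn":0.56,"gripper":0.0},{"tx":0.1,"ty":0,"tz":0.106,"turn":0.7,"gripper":0.0}])

```text
time_s: 16.6
tcp_pos: [0.4745, -0.1221, 0.2288]
eef_rot: [-89.9, 0.1, 42.2]
contact_force: [-0.1, 1.4, -0.5]
gripper_width: 0.0003
```

Call:
apply_moves(deltas=[{"tx":0,"ty":0,"tz":0,"turn":0.14,"gripper":0.0},{"tx":0,"ty":0,"tz":0,"turn":0.28,"gripper":0.0},{"tx":0,"ty":0,"tz":0,"turn":0.42,"gripper":0.0},{"tx":0,"ty":0,"tz":0,"turn":0.56,"gripper":0.0},{"tx":0,"ty":0,"tz":0,"turn":0.7,"gripper":0.0}])

```text
time_s: 17.1
tcp_pos: [0.4754, -0.1227, 0.2289]
eef_rot: [-90.0, 0.1, 2.1]
contact_force: [0.0, 0.4, -1.0]
gripper_width: -0.0
```

Call:
apply_moves(deltas=[{"tx":0,"ty":0,"tz":0,"turn":0.1,"gripper":0.0},{"tx":0,"ty":0,"tz":0,"turn":0.17,"gripper":0.0},{"tx":0,"ty":0,"tz":0,"turn":0.17,"gripper":0.0},{"tx":0,"ty":0,"tz":0,"turn":0.17,"gripper":0.0}])

```text
time_s: 17.5
tcp_pos: [0.4756, -0.1227, 0.2293]
eef_rot: [-90.0, 0.1, -7.2]
contact_force: [0.8, 0.0, 0.4]
gripper_width: 0.0008
```

```bash
python3 - <<'E'
from h import *
s=r.get_state();print(s['tcp_pos'],s['eef_rot'],s['contact_force'],s['time_s'],s['joints'])
p,d=capture('wrist');cv2.imwrite('pics/w9.png',p[:,:,::-1])
p,d=capture('scene');big(p,205,330,100,255,5,'pics/c9.png')
E
```

```text
[ 0.47562991 -0.1227188   0.22932286] [-9.00183431e+01  8.36455411e-02 -7.16539532e+00] [0.82094873 0.01793184 0.36110173] 17.5 [ 8.51209171e+00  3.70148507e+00 -2.30622736e+01 -5.53093634e-03
 -6.33217319e+01 -1.05674987e+02]
```

View pics/w9.png

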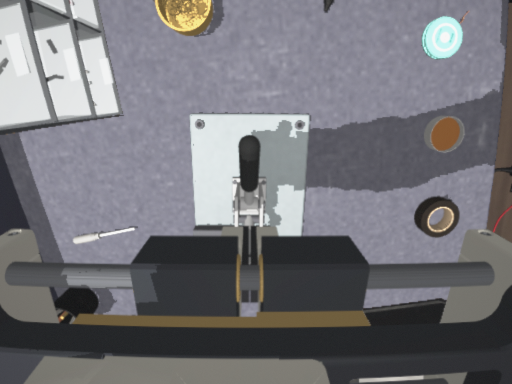

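View pics/c9.png

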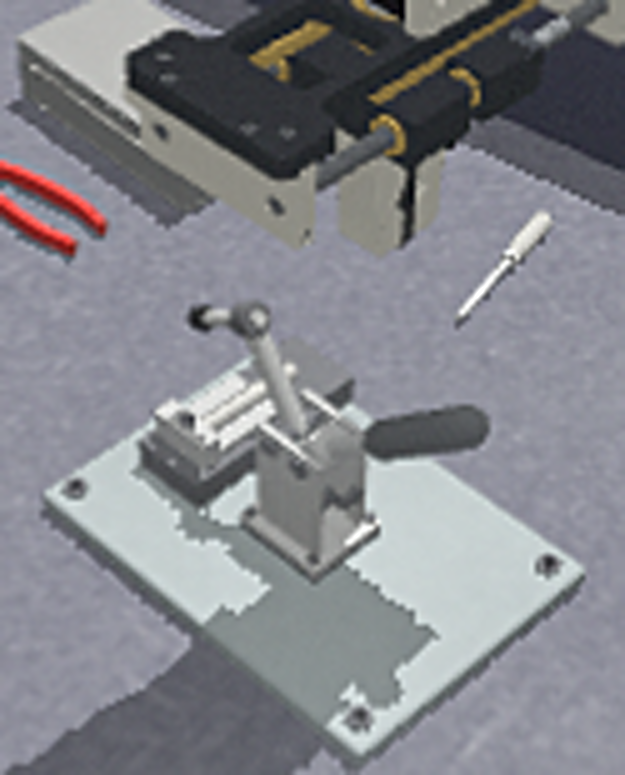

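The handle runs along the jaw seam's line (column 250). I'll shift 4 mm to keep the crest off the seam and descend to just above the grip.

Call:
apply_moves(deltas=[{"tx":0,"ty":0.02,"tz":0.004,"turn":0,"gripper":0.0},{"tx":0,"ty":0.045,"tz":0.004,"turn":0,"gripper":0.0},{"tx":0,"ty":0.07,"tz":0.004,"turn":0,"gripper":0.0},{"tx":0,"ty":0.085,"tz":0.004,"turn":0,"gripper":0.0},{"tx":0,"ty":0.085,"tz":0.004,"turn":0,"gripper":0.0}])

```text
time_s: 18.1
tcp_pos: [0.4749, -0.1188, 0.143]
eef_rot: [-90.0, 0.2, -7.3]
contact_force: [-0.4, -0.7, 0.5]
gripper_width: 0.0005
```

Call:
apply_moves(deltas=[{"tx":0,"ty":0.002,"tz":0,"turn":0,"gripper":0.0},{"tx":0,"ty":0.004,"tz":0,"turn":0,"gripper":0.0}])

```text
time_s: 18.3
tcp_pos: [0.4772, -0.1187, 0.142]
eef_rot: [-90.0, -0.1, -7.3]
contact_force: [0.0, 0.4, -0.7]
gripper_width: 0.0002
```

Call:
apply_moves(deltas=[{"tx":0,"ty":0.002,"tz":0,"turn":0,"gripper":0.0},{"tx":0,"ty":0.004,"tz":0,"turn":0,"gripper":0.0}])

```text
time_s: 18.5
tcp_pos: [0.4768, -0.1187, 0.1375]
eef_rot: [-90.0, -0.1, -7.3]
contact_force: [-1.0, 0.3, -0.4]
gripper_width: 0.0007
```

Call:
apply_moves(deltas=[{"tx":0,"ty":0.002,"tz":0,"turn":0,"gripper":0.0},{"tx":0,"ty":0.004,"tz":0,"turn":0,"gripper":0.0}])

```text
time_s: 18.7
tcp_pos: [0.4767, -0.1188, 0.1332]
eef_rot: [-90.0, -0.0, -7.3]
contact_force: [0.3, 1.3, 2.9]
gripper_width: 0.0005
```

Contact at tip z≈0.1165, which agrees with a hinge at 71.5 mm. I'll press along the arc, keeping 57 mm from the hinge.

Call:
apply_moves(deltas=[{"tx":-0.0022,"ty":0.002,"tz":0,"turn":0,"gripper":0.0},{"tx":-0.0045,"ty":0.004,"tz":0,"turn":0,"gripper":0.0},{"tx":-0.0066,"ty":0.0062,"tz":0,"turn":0,"gripper":0.0}])

```text
time_s: 19.0
tcp_pos: [0.4715, -0.1179, 0.1279]
eef_rot: [-90.0, -0.2, -7.2]
contact_force: [1.4, -0.6, 7.2]
gripper_width: 0.0004
```

Call:
apply_moves(deltas=[{"tx":-0.002,"ty":0.0023,"tz":0,"turn":0,"gripper":0.0},{"tx":-0.0038,"ty":0.0048,"tz":0,"turn":0,"gripper":0.0},{"tx":-0.0055,"ty":0.0072,"tz":0,"turn":0,"gripper":0.0}])

```text
time_s: 19.3
tcp_pos: [0.4658, -0.1172, 0.1208]
eef_rot: [-90.0, -0.2, -7.2]
contact_force: [0.4, 0.3, 9.6]
gripper_width: 0.0005
```

Call:
apply_moves(deltas=[{"tx":-0.0015,"ty":0.0026,"tz":0,"turn":0,"gripper":0.0},{"tx":-0.003,"ty":0.0052,"tz":0,"turn":0,"gripper":0.0},{"tx":-0.0043,"ty":0.008,"tz":0,"turn":0,"gripper":0.0}])

```text
time_s: 19.6
tcp_pos: [0.4611, -0.1167, 0.1127]
eef_rot: [-90.0, -0.1, -7.3]
contact_force: [-1.6, 0.9, 9.9]
gripper_width: 0.0005
```

Call:
apply_moves(deltas=[{"tx":-0.001,"ty":0.0022,"tz":0,"turn":0,"gripper":0.0},{"tx":-0.0018,"ty":0.0044,"tz":0,"turn":0,"gripper":0.0},{"tx":-0.0025,"ty":0.0064,"tz":0,"turn":0,"gripper":0.0}])

```text
time_s: 19.9
tcp_pos: [0.4582, -0.1163, 0.1058]
eef_rot: [-90.0, -0.1, -7.3]
contact_force: [-0.8, 0.5, 5.5]
gripper_width: 0.0006
```

Call:
apply_moves(deltas=[{"tx":-0.0005,"ty":0.0015,"tz":0,"turn":0,"gripper":0.0},{"tx":-0.0008,"ty":0.003,"tz":0,"turn":0,"gripper":0.0}])

```text
time_s: 20.1
tcp_pos: [0.4571, -0.1162, 0.1024]
eef_rot: [-90.0, -0.0, -7.3]
contact_force: [-0.0, 1.3, 2.5]
gripper_width: 0.0002
```

Call:
apply_moves(deltas=[{"tx":-0.0002,"ty":0.001,"tz":0,"turn":0,"gripper":0.0},{"tx":-0.0004,"ty":0.002,"tz":0,"turn":0,"gripper":0.0}])

```text
time_s: 20.3
tcp_pos: [0.4564, -0.1162, 0.1]
eef_rot: [-90.0, 0.0, -7.3]
contact_force: [0.8, 1.2, -0.3]
gripper_width: 0.0005
```

The force has faded to zero near dead centre. I'll take 1 mm steps until I feel the hard stop.

Call:
apply_moves(deltas=[{"tx":0,"ty":0.001,"tz":0,"turn":0,"gripper":0.0}])

```text
time_s: 20.4
tcp_pos: [0.4561, -0.1162, 0.0989]
eef_rot: [-90.0, 0.0, -7.3]
contact_force: [-0.1, -0.5, 0.1]
gripper_width: 0.0006
```

Call:
apply_moves(deltas=[{"tx":0,"ty":0.001,"tz":0,"turn":0,"gripper":0.0}])

```text
time_s: 20.5
tcp_pos: [0.4562, -0.1163, 0.0979]
eef_rot: [-90.0, 0.0, -7.3]
contact_force: [0.5, -0.3, 0.1]
gripper_width: 0.0006
```

Call:
apply_moves(deltas=[{"tx":0,"ty":0.0005,"tz":0,"turn":0,"gripper":0.0}])

```text
time_s: 20.6
tcp_pos: [0.4562, -0.1163, 0.0975]
eef_rot: [-90.0, 0.0, -7.3]
contact_force: [0.8, -0.5, 1.1]
gripper_width: 0.0002
```

Call:
apply_moves(deltas=[{"tx":0,"ty":0.0005,"tz":0,"turn":0,"gripper":0.0}])

```text
time_s: 20.7
tcp_pos: [0.4563, -0.1162, 0.0971]
eef_rot: [-90.0, 0.0, -7.3]
contact_force: [-0.4, -0.2, 1.4]
gripper_width: 0.0003
```

Call:
apply_moves(deltas=[{"tx":0,"ty":0.0005,"tz":0,"turn":0,"gripper":0.0}])

```text
time_s: 20.8
tcp_pos: [0.4564, -0.1163, 0.0969]
eef_rot: [-90.0, 0.0, -7.3]
contact_force: [-1.7, 0.5, 6.6]
gripper_width: 0.0005
```

Call:
apply_moves(deltas=[{"tx":0,"ty":0.0005,"tz":0,"turn":0,"gripper":0.0}])

```text
time_s: 20.9
tcp_pos: [0.4564, -0.1163, 0.0967]
eef_rot: [-90.0, 0.0, -7.3]
contact_force: [-3.4, 1.6, 10.0]
gripper_width: 0.0003
```

Call:
apply_moves(deltas=[{"tx":0,"ty":0.0003,"tz":0,"turn":0,"gripper":0.0}])

```text
time_s: 21.0
tcp_pos: [0.4564, -0.1163, 0.0966]
eef_rot: [-90.0, 0.0, -7.3]
contact_force: [-4.5, 1.8, 11.3]
gripper_width: 0.0003
```

There is stiff contact at tip z≈0.0797, rising to 11 N, so that is the hard stop. I'll withdraw straight up, slowly at first, and look.

Call:
apply_moves(deltas=[{"tx":0,"ty":-0.001,"tz":0,"turn":0,"gripper":0.0},{"tx":0,"ty":-0.003,"tz":0,"turn":0,"gripper":0.0},{"tx":0,"ty":-0.008,"tz":0,"turn":0,"gripper":0.0},{"tx":0,"ty":-0.02,"tz":0,"turn":0,"gripper":0.0},{"tx":0,"ty":-0.04,"tz":0,"turn":0,"gripper":0.0}])

```text
time_s: 21.5
tcp_pos: [0.4558, -0.1162, 0.1357]
eef_rot: [-90.0, 0.1, -7.3]
contact_force: [0.5, -0.6, -0.1]
gripper_width: 0.0004
```

Call:
apply_moves(deltas=[{"tx":-0.01,"ty":-0.04,"tz":0,"turn":0,"gripper":0.0},{"tx":-0.02,"ty":-0.08,"tz":0,"turn":0,"gripper":0.0},{"tx":-0.02,"ty":-0.1,"tz":0,"turn":0,"gripper":0.0},{"tx":-0.02,"ty":-0.1,"tz":0,"turn":0,"gripper":0.0}])

```text
time_s: 21.9
tcp_pos: [0.4383, -0.1136, 0.2397]
eef_rot: [-89.9, -0.4, -7.3]
contact_force: [0.7, -0.3, -0.8]
gripper_width: 0.0006
```

```bash
python3 - <<'E'
from h import *
s=r.get_state();print(s['tcp_pos'],s['contact_force'],s['time_s'])
p,d=capture('wrist');cv2.imwrite('pics/w10.png',p[:,:,::-1])
p,d=capture('scene');np.savez('pics/c10.npz',p=p,d=d);big(p,205,330,145,255,6,'pics/c10.png')
p,d=capture('side');np.savez('pics/s10.npz',p=p,d=d);big(p,240,330,155,250,6,'pics/s10.png')
for n in('scene','side'):
    a=np.load(f'pics/{n}0.npz')['p'];cv2.imwrite(f'pics/full_{n}.png',np.load(f'pics/{n[0]if n=="side" else "c"}10.npz')['p'][:,:,::-1])
E
```

```text
[ 0.43827741 -0.11362963  0.23969655] [ 0.71572567 -0.33110536 -0.80054855] 21.9
```

View pics/c10.png

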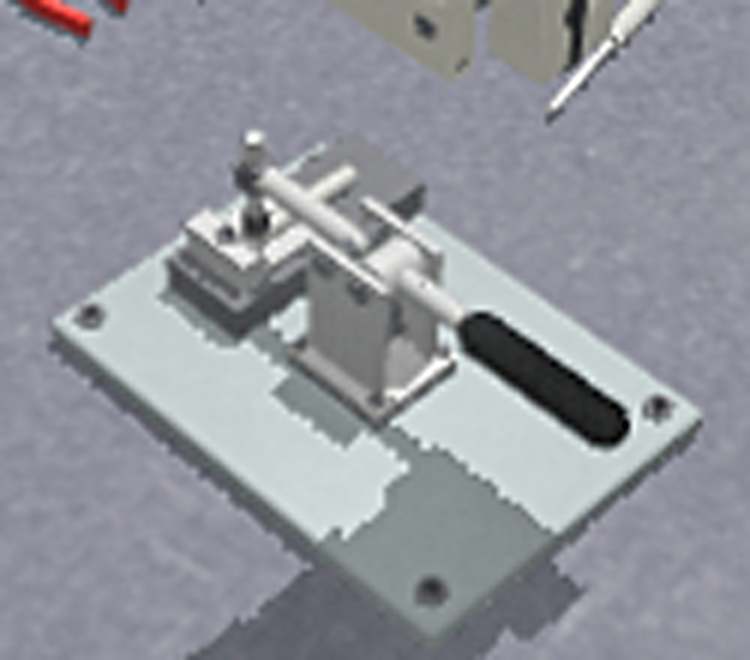

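View pics/s10.png

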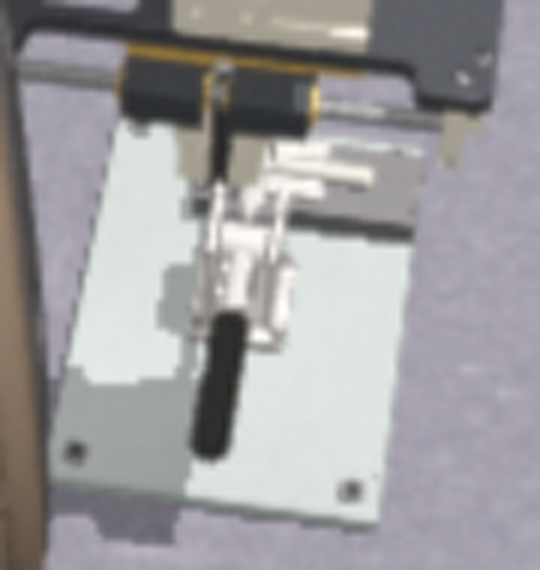

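View pics/full_scene.png

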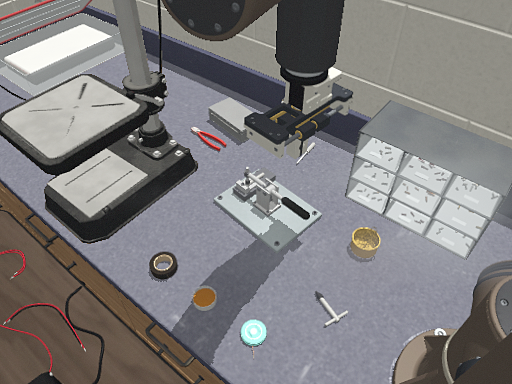

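The clamp is down with its spindle on the pin, the handle stays level with the robot clear, and the bystanders look undisturbed. One last numeric check of the tail, the handle and the bystanders.

```bash
python3 - <<'E'
from h import *
np.set_printoptions(precision=4,suppress=True)
th=np.radians(-7.35);c=np.array([.5106,-.127]);J=np.array([[np.cos(th),np.sin(th)],[-np.sin(th),np.cos(th)]])
SC=cam('scene');SI=cam('side')
A=[(352/6+205-.4,170/6+145-.4)];B=[(373/6+240-.4,178/6+155-.4)]
P,e=tri(SC,A,SI,B);print('tail jig',J@(P[:2]-c)*1e3,P[2],e)
for n,C,uv in(('scene',SC,A),('side',SI,B)):
    q=onz(C,uv,.036)[0];print(n,'tail jig',J@(q[:2]-c)*1e3)
z=np.load('pics/c10.npz');uv,X,ok=cloud(SC,z['d'],280,312,195,222);p=z['p'][uv[:,1],uv[:,0]].astype(int)
j=np.c_[(X[:,:2]-c)@J.T,X[:,2]]*1e3;j=j[ok&(p.max(1)<60)&(j[:,2]>60)]
for a in range(-120,-40,15):
    m=(j[:,0]>=a)&(j[:,0]<a+15)
    if m.sum()>3:print(a,m.sum(),np.percentile(j[m,2],90))
a=np.load('pics/scene0.npz')['p'].astype(int);b=z['p'].astype(int)
for n,(u0,u1,v0,v1) in dict(tape=(145,182,248,282),tin=(188,220,284,312),driver=(310,352,288,330),screw=(292,318,140,166)).items():
    A_=a[v0:v1,u0:u1].sum(2)[None];print(n,cv2.phaseCorrelate(a[v0:v1,u0:u1].mean(2),b[v0:v1,u0:u1].mean(2)))
E
```

```text
tail jig [ 64.1302 -52.6734] 0.03733512048867099 0.0009057869575909063
scene tail jig [ 65.6734 -53.8853]
side tail jig [ 64.5621 -52.6618]
-120 49 78.95166453194896
-105 48 79.44698781093548
-90 48 79.6172326444541
-75 44 79.50696334669409
-60 32 79.77305840987759
tape ((-0.014414127217296624, 0.004072488288976217), 1.0005424249162287)
tin ((-0.4476251980292858, 4.436627417227408), 0.21663736266773725)
driver ((0.520581038748162, 0.5042077128644671), 1.01904569084648)
screw ((0.7082556864006335, 0.8237878836913328), 0.8569724409884883)
```

```bash
python3 - <<'E'
from h import *
for n,f,box in(('scene','c10',(185,222,280,315)),('side','s10',(165,200,205,230))):
    u0,u1,v0,v1=box;o=[]
    for q in(f'pics/{n}0.npz',f'pics/{f}.npz'):
        p=np.load(q)['p'][v0:v1,u0:u1];h=cv2.cvtColor(p,cv2.COLOR_RGB2HSV);m=(h[:,:,1]>150)&(h[:,:,0]<25);y,x=np.nonzero(m);o.append((len(x),x.mean()+u0,y.mean()+v0))
    print(n,o)
a=np.load('pics/s8.npz')['p'];b=np.load('pics/s10.npz')['p']
s=(slice(176,192),slice(290,318));print('pin tail side shift',cv2.phaseCorrelate(a[s].mean(2),b[s].mean(2)))
v=a[184,285:310].mean(1).round(),b[184,285:310].mean(1).round();print(v[0]);print(v[1])
s=r.get_state();print(s['contact_force'],s['time_s'])
E
```

```text
scene [(293, np.float64(203.8703071672355), np.float64(297.0307167235495)), (293, np.float64(203.92832764505118), np.float64(297.0580204778157))]
side [(135, np.float64(183.24444444444444), np.float64(217.66666666666666)), (0, np.float64(nan), np.float64(nan))]
pin tail side shift ((-0.15943882491071726, 0.07588349269191941), 0.8627887650718163)
[171. 171. 169. 163. 156. 154. 157. 161. 158. 156. 159. 164. 168. 171.
 175. 191. 232. 189. 168. 167. 167. 167. 166. 167. 166.]
[225. 224. 219. 205. 191. 188. 191. 194. 186. 186. 194. 202. 208. 214.
 220. 227. 231. 182. 159. 157. 157. 157. 157. 157. 157.]
[-0.32930373  0.76963221  0.2459997 ] 22.05<stdin>:5: RuntimeWarning: Mean of empty slice.
  ret = ret.dtype.type(ret / rcount)
```

The tin hasn't moved in the scene view; in the side view the arm hides it. The pin's tail edge is at the same pixel before and after clamping. Handing in.

```bash
python3 -c "
from plant import r
print(r.close_job())"
```

```text
the job is handed in; nothing more can be done
None
```

I pushed the pin home against the end stop and pressed the clamp handle down until it locked, then handed the job in at about 22 s. No verdict was reported.

- **Pin, first push:** This reached the stop at 6.7 N. When I backed off, the pin came about 38 mm back with the gripper, probably wedged in the seam between the closed fingers.
- **Pin, second push:** I straightened the pin with a light grip, slid it partway in, and finished by pushing with one finger, off the seam. It met the stop at 8 N and stayed there when I withdrew.
- **Clamp:** Force while pressing the handle read about 10 N at most, against the 8 N given, and dropped to zero past dead centre. I ended the press on the hard stop at about 12 N.

**Last checks**
- **Handle:** It stays level with the robot clear. Grip top is about 79.5 mm above the counter, matching the fingertip height at the hard stop.
- **Pin tail:** The measurements put it at jig y −51.4 to −53.9 mm, where home is −52 and the limit is −54. The readings disagree by up to 2.5 mm, about the camera calibration error. The worst is only 0.1 mm inside the limit. The tail edge did not shift in the side picture when the clamp closed.
- **Bystanders:** The tape, tin and drivers are within about a pixel of where they started in the scene picture. An image-shift test on the tin disagreed because a shadow fell on it, but its colour centre had not moved. In the last side view the tin was hidden by the arm.

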